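Check and sort the pouch packer's change gears, then stamp the record card

ROBOT

A 6-joint arm with a two-finger parallel gripper is mounted at the origin on the work surface. World frame = base frame: x ahead of the robot, y to its left, z up, the work surface at z = 0. Lengths are in m, angles in rad, forces in N, time in s.
With the tool pointing down it reaches from about 0.375 to 0.9 m from the base axis. Payload 3.1 kg.
Tool frame: the origin (TCP) lies at the very end of the fingers, on their centre line; the grasp point (between the pads) lies 19 mm behind it (manip.pinch_z is the distance from the TCP to the grasp point, in m); z points along the fingers, y is the line along which they close (so a half turn about z gives the same grasp; the last joint's range is limited). The gripper opens to 85 mm and grips with 20 to 120 N. Pads are 22 mm wide; open, the fingers measure 114 mm over their backs; the gripper's body (76 mm by 85 mm) begins 54 mm behind the grasp point. The pads swing forward as they close: fully open they stand 13 mm farther back than shut.
Start: joints at [-1.468, 0.527, 1.433, -0, 1.181, -0.178], TCP at [0.174, -0.6, 0.231] pointing down, gripper open.
Joint ranges: [-3.08, 3.08], [-0.75, 2.2], [0.22, 2.44], [-1.43, 4.57], [0, 2.65], [-2.85, 2.85]. Speed limits (rad/s): [2.79, 2.79, 3.14, 3.14, 3.14, 3.14].

INTERFACE

Orientations are given as a unit quaternion [x, y, z, w].
In Python, from station import manip gives the robot as it stands.
- The arm moves only by the tool servo_tool, never from a script. Its argument "commands" is one flat list of numbers, 7 for each row, row after row: the shift along the tool's x, y, z each as a share of 500 mm, from -1 to 1, then the turn, a rotation vector about the tool's x, y, z each as a share of 360 degrees, from -1 to 1, then the opening, from -1 (shut) to 1 (fully open). In form: [dx, dy, dz, rx, ry, rz, claw, dx, dy, dz, rx, ry, rz, claw, ...]. A call has 1 to 12 rows; each row shifts and turns the commanded pose from where the row before left it, along the tool's axes as they then stand; what a row does not reach is not made up. A row lasts 1/12 s, in which the tool goes at most 41.7 mm and 7.16 degrees, less where a joint would pass 70% of its speed; a pose out of reach is approached as far as the arm can. A call with a number of a shift or a turn outside -1 to 1 is refused whole. A call with a gripper value outside its range is refused whole. The fingers move at their own pace and stop on an object; "force" is the grip in N (left out, the last holds). Time passes only in rows, so rows that do not move let the fingers close. It gives the time, the measured TCP pose, the force, the opening and the grip force at its end, in the units of the state.
- manip.sense(): the state, without advancing time (a new reading comes with each control period).
- manip.snapshot(name): name is "scene" or "top"; returns a dict with "img" (400x640x3 uint8, red, green, blue), "mtx" (3x3 intrinsics, pixels), "world_to_cam" (4x4, takes a point from world to camera coordinates). Camera axes: x right, y up, looking along -z (the intrinsics and any distortion apply to the point x, -y, -z); pixel columns grow to the right and rows downward; lengths in m; the calibration is good to about 2 mm. A picture is of the moment at which its call begins. There is no depth.
- manip.sign_off(): hands the job in; it is judged then, once.
Trained networks look in a picture, given as the dict that the camera call returned (one of the last four; its "shot" number tells which), for a name from the list of things; names that differ only in an ending like _2 or _b are one class to them, and where a whole thing is asked for, a point or a joint stands for the part that bears it (a point fixed in the world has none). Each returns a list of dicts, best first, with "conf" (0 to 1); they miss things now and then, are a little off and sometimes report something else, mostly with a low value. They report only what shows in the picture. A call takes as long as a camera call. They do not tell look-alikes from the thing itself.
- manip.look_for(picture, query): "box" ([left, top, width, height] in pixels, round what is visible of it).
- manip.silhouettes(picture, query): "pixels" (400x640 bool, what is visible of it) and "box" ([left, top, width, height] in pixels, round what is visible of it).
The state is a dict: "t": time; "q": joint angles; "qd": joint speeds; "tau": joint torques, N m; "tcp_pos": TCP position; "tool_rot": TCP orientation; "force": force on the tool from outside, world axes, zero at the start; "ft_torque": the same for the moment, N m; "finger_gap": opening from 0.0 (shut) to 1.0 (fully open); "gripper_force": force on a finger pad.
Only numpy, scipy, OpenCV 4.12 (cv2) and the standard library are available. Lean on these libraries where they do the work, as an engineer would, in place of code of your own. Each camera call takes 0.05 s, during which the arm holds its last target. There are 200 camera calls.

TASK

Check the washed blue gears on the test stand one after another, from fewest teeth to most: hold each by its boss upright over the white line, bring it into mesh with the steel master gear, and turn it until the red pointer stands at the green mark for a moment, then back until it stands at the yellow mark for a moment. Lay each gear flat in the tray bay printed with its tooth outline. When all the gears are in their bays, press the stamp squarely on the red ring of the record card with a firm, even push that sinks the spring pad about half-way but never to its stop, lift it without sliding, and stand it back on its black rest, pressing nothing else on the pad and leaving the other things on the counter where they are.

Things in the scene. Friction and masses are not known exactly. Their poses are not given: they have to be found in the camera images.
- gear8_mid (a point): loose blue plastic gear, 8 teeth, lying flat, about 50 g; disc 14 mm thick, 49 mm over the tooth tips, pitch radius 20.4 mm; on top a round boss 24 mm in diameter, up to 40 mm above the underside: grip it there. This point: on its axis, 20 mm above the underside. z up; one tooth lies exactly on its +x axis. None if this gear is absent today
- bay8 (a point): middle of the floor of the bay for the 8-tooth gear in the white sorting tray (2 x 2 bays, each about 102 mm square inside; floor 4 mm above the counter, walls to 12 mm); the floor carries a grey printed outline of the gear with its 8 teeth. z up
- gear10_mid (a point): loose blue plastic gear, 10 teeth, lying flat, about 70 g; disc 14 mm thick, 59 mm over the tooth tips, pitch radius 25.5 mm; on top a round boss 24 mm in diameter, up to 40 mm above the underside: grip it there. This point: on its axis, 20 mm above the underside. z up; one tooth lies exactly on its +x axis. None if this gear is absent today
- bay10 (a point): middle of the floor of the bay for the 10-tooth gear in the white sorting tray (2 x 2 bays, each about 102 mm square inside; floor 4 mm above the counter, walls to 12 mm); the floor carries a grey printed outline of the gear with its 10 teeth. z up
- gear12_mid (a point): loose blue plastic gear, 12 teeth, lying flat, about 90 g; disc 14 mm thick, 70 mm over the tooth tips, pitch radius 30.6 mm; on top a round boss 24 mm in diameter, up to 40 mm above the underside: grip it there. This point: on its axis, 20 mm above the underside. z up; one tooth lies exactly on its +x axis. None if this gear is absent today
- bay12 (a point): middle of the floor of the bay for the 12-tooth gear in the white sorting tray (2 x 2 bays, each about 102 mm square inside; floor 4 mm above the counter, walls to 12 mm); the floor carries a grey printed outline of the gear with its 12 teeth. z up
- gear14_mid (a point): loose blue plastic gear, 14 teeth, lying flat, about 110 g; disc 14 mm thick, 80 mm over the tooth tips, pitch radius 35.7 mm; on top a round boss 24 mm in diameter, up to 40 mm above the underside: grip it there. This point: on its axis, 20 mm above the underside. z up; one tooth lies exactly on its +x axis. None if this gear is absent today
- bay14 (a point): middle of the floor of the bay for the 14-tooth gear in the white sorting tray (2 x 2 bays, each about 102 mm square inside; floor 4 mm above the counter, walls to 12 mm); the floor carries a grey printed outline of the gear with its 14 teeth. z up
- master_axis (a point): steel master gear on its upright post, 14 teeth, 80 mm over the tips, pitch radius 35.7 mm. This point: on its axis, mid-height of its teeth (14 mm thick, underside 11 mm above the counter). Its frame turns with it: red pointer along +x, a tooth gap centred on -x. In mesh the two axes stand apart by the sum of the pitch radii (0 to 2 mm more runs freely, over 5 mm more does not count; tooth play 3 mm)
- stand_line (a point): same point, fixed to the grey stand plate (205 x 110 x 8 mm). x points away from the robot's side. A white line on the plate runs from the master along -x: the gear under test is held upright with its axis over it (within 8 mm), teeth level with the master's (underside 0 to 8 mm above the plate's top). Green mark at +0.55 rad from +x, yellow at -0.55 rad, 65 mm from the axis
- master (a joint): angle of master gear and pointer, rad, positive counter-clockwise from above. A light spring (0.06 N m/rad) returns it to 0; stops at -1.0 and 1.0. Green mark at +0.55, yellow at -0.55 (each mark spans about 0.1 either side). A meshed gear turns it the opposite way, by (gear teeth)/14 of its own turn
- pad_top (a point): middle of the top of the spring press pad (70 mm square, aluminium on a black base), covered by the record card with a red ring, 44 mm, round its middle; 33 mm above the counter when up. z up
- pad (a joint): how far the pad is pushed down, m: 0 (or up to 0.5 mm of sag) when up; spring 1 N per mm; stop at 0.012. A good mark needs 0.004 or more with the stamp, but not against the stop
- stamp_mid (a point): loose hand stamp, 160 g, 84 mm tall: steel foot 40 mm in diameter and 12 mm high, thin neck of 18 mm, wooden handle 26 mm in diameter from 40 to 84 mm above the foot's face. This point: on its axis, 42 mm above the face. z up along the axis
- stamp_foot (a point): middle of the stamp's printing face (its underside)
- stamp_rest: black round rubber rest of the stamp, 68 mm in diameter, 6 mm high; origin at the centre of its underside. The stamp stands on it at the start
- herb_jar: bystander: amber jar with a green cap, 64 mm in diameter, 85 mm high; origin under its centre
- brush: bystander: cleaning brush lying on the counter
- wrench: bystander: wrench 140 mm long lying on the counter
- steel_cup: bystander: steel cup, 72 mm in diameter, 60 mm high; origin under its centre
- washer_stack: bystander: stack of brass washers, 32 mm in diameter, 18 mm high; origin under its centre
Mind the look-alikes: they are no part of the job. Leave any orange look-alike of the part that bears gear12_mid alone.

How it is judged:
On the way, in this order (a step that is already met when the one before it is completed fails the run):
1. the 8-tooth gear, in mesh on the white line, has turned the pointer to the green mark (horizontal distance between gear8_mid and master_axis below 0.061 m and x of gear8_mid in the frame of stand_line below 0 m and y of gear8_mid in the frame of stand_line between -0.01 and 0.01 m and z of gear8_mid in the frame of stand_line below 0.022 m and angle between gear8_mid's own z axis and vertical below 0.2 rad and y of gear8_mid in the frame of master_axis above 0.0187 m), for 0.2 s.
2. the 8-tooth gear, still in mesh, has turned the pointer to the yellow mark (horizontal distance between gear8_mid and master_axis below 0.061 m and x of gear8_mid in the frame of stand_line below 0 m and y of gear8_mid in the frame of stand_line between -0.01 and 0.01 m and z of gear8_mid in the frame of stand_line below 0.022 m and angle between gear8_mid's own z axis and vertical below 0.2 rad and y of gear8_mid in the frame of master_axis below -0.0187 m), for 0.2 s.
3. the 10-tooth gear, in mesh on the white line, has turned the pointer to the green mark (horizontal distance between gear10_mid and master_axis below 0.0661 m and x of gear10_mid in the frame of stand_line below 0 m and y of gear10_mid in the frame of stand_line between -0.01 and 0.01 m and z of gear10_mid in the frame of stand_line below 0.022 m and angle between gear10_mid's own z axis and vertical below 0.2 rad and y of gear10_mid in the frame of master_axis above 0.0204 m), for 0.2 s.
4. the 10-tooth gear, still in mesh, has turned the pointer to the yellow mark (horizontal distance between gear10_mid and master_axis below 0.0661 m and x of gear10_mid in the frame of stand_line below 0 m and y of gear10_mid in the frame of stand_line between -0.01 and 0.01 m and z of gear10_mid in the frame of stand_line below 0.022 m and angle between gear10_mid's own z axis and vertical below 0.2 rad and y of gear10_mid in the frame of master_axis below -0.0204 m), for 0.2 s.
5. the 12-tooth gear, in mesh on the white line, has turned the pointer to the green mark (horizontal distance between gear12_mid and master_axis below 0.0712 m and x of gear12_mid in the frame of stand_line below 0 m and y of gear12_mid in the frame of stand_line between -0.01 and 0.01 m and z of gear12_mid in the frame of stand_line below 0.022 m and angle between gear12_mid's own z axis and vertical below 0.2 rad and y of gear12_mid in the frame of master_axis above 0.0221 m), for 0.2 s.
6. the 12-tooth gear, still in mesh, has turned the pointer to the yellow mark (horizontal distance between gear12_mid and master_axis below 0.0712 m and x of gear12_mid in the frame of stand_line below 0 m and y of gear12_mid in the frame of stand_line between -0.01 and 0.01 m and z of gear12_mid in the frame of stand_line below 0.022 m and angle between gear12_mid's own z axis and vertical below 0.2 rad and y of gear12_mid in the frame of master_axis below -0.0221 m), for 0.2 s.
7. the 14-tooth gear, in mesh on the white line, has turned the pointer to the green mark (horizontal distance between gear14_mid and master_axis below 0.0763 m and x of gear14_mid in the frame of stand_line below 0 m and y of gear14_mid in the frame of stand_line between -0.01 and 0.01 m and z of gear14_mid in the frame of stand_line below 0.022 m and angle between gear14_mid's own z axis and vertical below 0.2 rad and y of gear14_mid in the frame of master_axis above 0.0238 m), for 0.2 s.
8. the 14-tooth gear, still in mesh, has turned the pointer to the yellow mark (horizontal distance between gear14_mid and master_axis below 0.0763 m and x of gear14_mid in the frame of stand_line below 0 m and y of gear14_mid in the frame of stand_line between -0.01 and 0.01 m and z of gear14_mid in the frame of stand_line below 0.022 m and angle between gear14_mid's own z axis and vertical below 0.2 rad and y of gear14_mid in the frame of master_axis below -0.0238 m), for 0.2 s.
9. with every gear lying in its bay, the stamp is pressed upright on the middle of the card, pad 4 mm down or more, for 0.3 s (horizontal distance between gear8_mid and bay8 below 0.038 m and z of gear8_mid in the frame of bay8 below 0.026 m and angle between each of gear8_mid, gear10_mid, gear12_mid, gear14_mid, stamp_mid's own z axis and vertical below 0.1 rad and horizontal distance between gear10_mid and bay10 below 0.038 m and z of gear10_mid in the frame of bay10 below 0.026 m and horizontal distance between gear12_mid and bay12 below 0.038 m and z of gear12_mid in the frame of bay12 below 0.026 m and horizontal distance between gear14_mid and bay14 below 0.038 m and z of gear14_mid in the frame of bay14 below 0.026 m and value of joint pad above 0.004 m and horizontal distance between stamp_foot and pad_top below 0.008 m and height (world z) of stamp_foot below 0.036 m), for 0.3 s.
At the end, for the whole second after the job is handed in: every gear present lies flat (within 0.1 rad) in the bay with its outline, its axis within 38 mm of the bay's middle; the stamp stands upright on its rest (face centre within 18 mm of the rest's centre, tilt under 0.08 rad) and the pad is up (horizontal distance between gear8_mid and bay8 below 0.038 m and z of gear8_mid in the frame of bay8 below 0.026 m and angle between each of gear8_mid, gear10_mid, gear12_mid, gear14_mid's own z axis and vertical below 0.1 rad and horizontal distance between gear10_mid and bay10 below 0.038 m and z of gear10_mid in the frame of bay10 below 0.026 m and horizontal distance between gear12_mid and bay12 below 0.038 m and z of gear12_mid in the frame of bay12 below 0.026 m and horizontal distance between gear14_mid and bay14 below 0.038 m and z of gear14_mid in the frame of bay14 below 0.026 m and horizontal distance between stamp_foot and stamp_rest below 0.018 m and angle between stamp_mid's own z axis and vertical below 0.08 rad and height (world z) of stamp_foot below 0.012 m and value of joint pad below 0.002 m); the robot touches nothing.
It fails at once if the pad is pushed down by 2 mm or more while the stamp is not over the middle of the card (12 mm): a smudged or slid mark, or something else pressed on it (value of joint pad above 0.002 m and horizontal distance between stamp_foot and pad_top above 0.012 m).
It fails at once if the pad is driven hard against its stop (11.7 mm down) (value of joint pad above 0.0117 m).
It fails at once if one of the other things on the counter is moved more than 50 mm (distance of any of herb_jar, brush, wrench, steel_cup, washer_stack from where it was at the start of the episode above 0.05 m).
Of gear8, gear10, gear12, gear14 only 3 to 4 are there at a start; the rules pass over those that are not, and their reading is None.
At some moment in a run one of gear8, gear10, gear12, gear14 may be knocked a few centimetres aside while the robot is not near it.
It also fails if it takes over 210 s, if anything falls off the work surface, if the arm or the gripper's body presses on something with over 40 N, if the wrist force passes 120 N, or if a joint passes its speed limit or range.

## Working session

There is one attempt and no reset: what is moved stays moved. The work goes in short steps, Python scripts to look and compute and a tool call to move; the robot and the scene stay as the last step left them, time stands still between calls to the robot, and variables do not carry over. Pictures are saved under pics/ and viewed, at most 20 in all, crops included, and the job is handed in when it is done.

Besides the shell and the picture viewer there is one more tool, called after "Call:" by a JSON object that holds its "api" and its "payload", one argument or row to a line. servo_tool: Moves the arm, as the interface text tells. Its arguments: {"type":"object","properties":{"commands":{"type":"array"},"force":{"type":"number"}},"required":["commands"]}

```bash
ls; mkdir -p pics; python3 - <<'E'
from station import manip
import cv2
s=manip.sense(); print({k:(v if not hasattr(v,'round') else v) for k,v in s.items()}, manip.pinch_z)
for n in("scene","top"):
    p=manip.snapshot(n); cv2.imwrite(f"pics/{n}0.png",p["img"][:,:,::-1]); print(n,p["mtx"],p["world_to_cam"],p.keys())
E
```

```text
pics
{'t': 0.0, 'q': array([-1.46747185e+00,  5.28429232e-01,  1.43391998e+00, -2.89051939e-08,
        1.18141909e+00, -1.78506473e-01]), 'qd': array([ 0.00038838,  0.00034097,  0.00151998,  0.00274461,  0.00101396,
       -0.00151533]), 'tau': array([-4.73640557e-04, -4.42357671e+01, -1.78026956e+01, -3.02633362e-04,
        8.34494946e-03, -1.46095040e-06]), 'tcp_pos': array([ 0.17376969, -0.59959774,  0.2303507 ]), 'tool_rot': array([ 9.90087247e-01,  1.40449496e-01,  4.08694994e-05, -1.08705850e-03]), 'force': array([ 0.24270824, -0.14955954,  0.12236782]), 'ft_torque': array([-0.04610548,  0.00860053, -0.00833315]), 'gripper_force': 0.0, 'finger_gap': 1.0031122155180041} 0.0187
scene [[408.99910521   0.         316.65911116]
 [  0.         408.99910521 197.86006162]
 [  0.           0.           1.        ]] [[-0.29273538  0.95618079 -0.00492826  0.16831976]
 [-0.68556131 -0.20628656  0.6981773   0.32855839]
 [ 0.66656709  0.20775982  0.71590793 -1.40031511]
 [ 0.          0.          0.          1.        ]] dict_keys(['img', 'mtx', 'world_to_cam', 'shot'])
top [[506.80427164   0.         317.35673206]
 [  0.         506.80427164 196.88220946]
 [  0.           0.           1.        ]] [[-0.02786238 -0.99944626  0.0181894  -0.01031966]
 [ 0.9924745  -0.02548828  0.11976939 -0.55141464]
 [-0.11923945  0.02138958  0.9926351  -1.26740152]
 [ 0.          0.          0.          1.        ]] dict_keys(['img', 'mtx', 'world_to_cam', 'shot'])
```

View pics/top0.png

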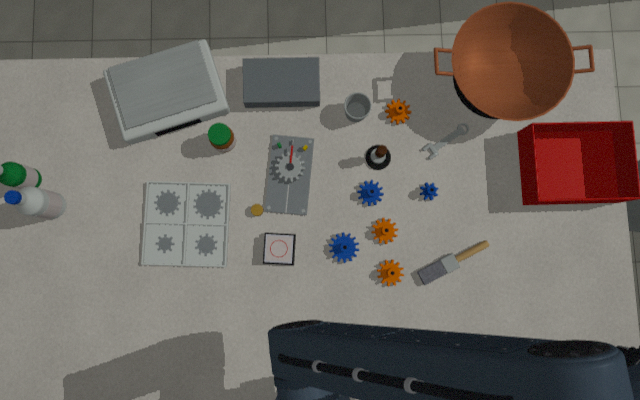

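View pics/scene0.png

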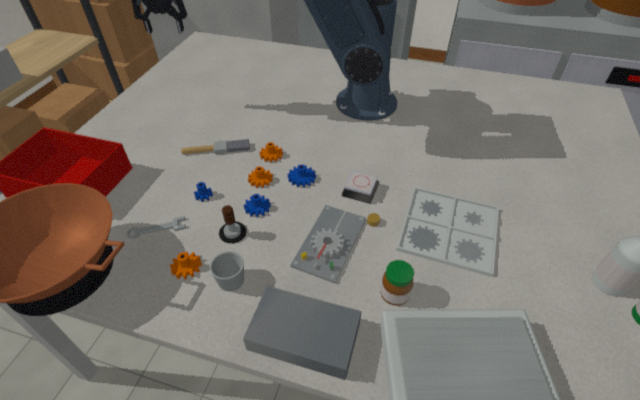

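Top view: blue gears at (428,191), (370,193) and (344,247). Orange look-alikes are at (398,111), (385,231) and (390,272). The stand is around (289,167), tray (185,224), pad (279,249), stamp (377,156).

I'll build helpers, then check the choice in a rectified crop.

```bash
cat > h.py <<'E'
from station import manip
import numpy as np, cv2
def snap(n="top"): return manip.snapshot(n)
def proj(p,X):
    X=np.atleast_2d(X); c=X@p["world_to_cam"][:3,:3].T+p["world_to_cam"][:3,3]
    u=np.c_[c[:,0],-c[:,1],-c[:,2]]@p["mtx"].T
    return u[:,:2]/u[:,2:]
def unproj(p,uv,z):
    uv=np.atleast_2d(uv); d=np.c_[uv,np.ones(len(uv))]@np.linalg.inv(p["mtx"]).T
    d=np.c_[d[:,0],-d[:,1],-d[:,2]]@p["world_to_cam"][:3,:3]
    C=-p["world_to_cam"][:3,:3].T@p["world_to_cam"][:3,3]
    return C+d*((z-C[2])/d[:,2])[:,None]
def ortho(p,cx,cy,half,z,n=400):
    """up=+x, left=+y; n px square"""
    g=(np.arange(n)+.5)/n*2-1
    Y,X=np.meshgrid(cy-g*half,cx-g*half)
    uv=proj(p,np.c_[X.ravel(),Y.ravel(),np.full(n*n,z)]).astype(np.float32).reshape(n,n,2)
    return cv2.remap(p["img"],uv[...,0],uv[...,1],cv2.INTER_CUBIC)
def blue(im):
    im=im.astype(float); return np.clip((im[...,2]-im[...,0])/60.,0,1)
def gearfit(p,c0,N,rp,z,f=blue,it=2):
    """centre from blob of the upper disc plane, phase of Nth harmonic"""
    from scipy.optimize import minimize
    th=np.arange(720)/720*2*np.pi; rt=rp*1.2
    def ring(c,r):
        X=np.c_[c[0]+r*np.cos(th),c[1]+r*np.sin(th),np.full(720,z)]
        uv=proj(p,X).astype(np.float32)
        return f(cv2.remap(p["img"],uv[:,:1],uv[:,1:],cv2.INTER_CUBIC)[:,0,:][None])[0]
    def amp(c): return sum((ring(c,rp*k)*np.exp(-1j*N*th)).mean() for k in(.93,1,1.07,1.13))
    r=minimize(lambda c:-abs(amp(c)),c0,method="Nelder-Mead",options=dict(initial_simplex=[c0,[c0[0]+.004,c0[1]],[c0[0],c0[1]+.004]],xatol=1e-5))
    a=amp(r.x); return r.x,(-np.angle(a)/N)%(2*np.pi/N),abs(a)
RP={8:.0204,10:.0255,12:.0306,14:.0357}
E
python3 - <<'E'
from h import *
p=snap(); q=snap("scene"); np.set_printoptions(precision=4,suppress=True)
for uv in[(428,191),(370,193),(344,247)]:
    c=unproj(p,uv,.014)[0,:2]
    for s in(p,q):
        m=(blue(s["img"])>.3).astype(np.uint8); k,l,st,ce=cv2.connectedComponentsWithStats(m)
        w=proj(s,[*c,.014])[0]; i=1+np.argmin(np.linalg.norm(ce[1:]-w,axis=1)); print('blob',unproj(s,ce[i],.014)[0,:2],st[i])
    for N in RP:
        print(N,*gearfit(p,c,N,RP[N],.014),'|',*gearfit(q,c,N,RP[N],.014))
st=unproj(p,[(289,167),(269,135),(314,138),(308,215),(264,212)],.008); print(st)
ims=[ortho(p,*unproj(p,(289,175),.02)[0,:2],.12,.025),ortho(p,*unproj(p,(375,210),.014)[0,:2],.12,.014)]
cv2.imwrite("pics/o1.png",np.hstack(ims)[:,:,::-1])
E
```

```text
blob [ 0.5616 -0.3173] [420 182  19  18 209]
blob [ 0.5655 -0.3187] [194 181  19  21 259]
8 [ 0.5619 -0.3176] 0.2756367589511648 1.0524113722961679 | [ 0.5661 -0.3181] 0.27426564211340554 0.3142770770153251
10 [ 0.5682 -0.3152] 0.2864709603139088 0.4324510946528596 | [ 0.5622 -0.3125] 0.02612269589664439 0.26609156655491983
12 [ 0.5731 -0.3119] 0.33554910403478555 0.2712441505072988 | [ 0.563  -0.3103] 0.1674222522095126 0.2672842063407142
14 [ 0.5613 -0.3156] 0.0 0.0 | [ 0.5588 -0.3148] 0.26006517738996404 0.16464064564676925
blob [ 0.5611 -0.1632] [357 180  27  26 431]
blob [ 0.5689 -0.1622] [243 193  28  25 465]
8 [ 0.562  -0.1514] 0.6121863149644291 0.5169734758628124 | [ 0.5435 -0.1564] 0.30125665684001335 0.21472509625973185
10 [ 0.5568 -0.1585] 0.004293365004356754 0.5984665343838949 | [ 0.5587 -0.1637] 0.44223073353097847 0.2659858259747267
12 [ 0.5613 -0.1635] 0.386259730876241 1.023624882201517 | [ 0.5663 -0.1631] 0.36128367328841837 0.27031545051074757
14 [ 0.5673 -0.1594] 0.4174079798263111 0.40270041010492774 | [ 0.5644 -0.1549] 0.16270355492869878 0.2698536888525988
blob [ 0.4213 -0.089 ] [329 232  30  31 582]
blob [ 0.4305 -0.0885] [287 164  29  24 490]
8 [ 0.4316 -0.1024] 0.7204553270884262 0.4612648129373976 | [ 0.4111 -0.0826] 0.4225870979724314 0.278299705155443
10 [ 0.4269 -0.0793] 0.22777805106604015 0.4912814447654821 | [ 0.4172 -0.083 ] 0.3282402614451153 0.24271549871395148
12 [ 0.425  -0.0838] 0.3812456566156955 0.5301802634029761 | [ 0.4203 -0.0939] 0.45227269136202636 0.24404422025931244
14 [ 0.4214 -0.0893] 0.02012621599850558 0.9257945067273304 | [ 0.4258 -0.0904] 0.02455800918001738 0.22047935264127347
[[ 0.6351  0.0468  0.008 ]
 [ 0.7224  0.0979  0.008 ]
 [ 0.7115 -0.0211  0.008 ]
 [ 0.5071  0.0001  0.008 ]
 [ 0.5179  0.1143  0.008 ]]
```

View pics/o1.png

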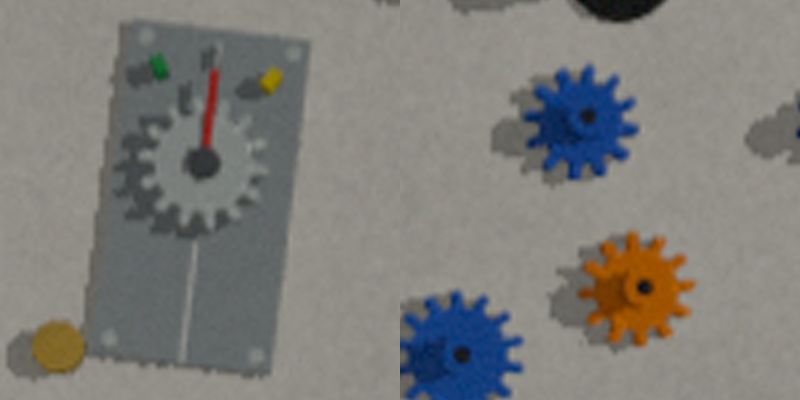

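Left crop: the stand, with master hub at about (203,163), pointer up, and white line (197,243)-(183,360). Right crop: blue 12-tooth gear at (580,122), orange look-alike at (637,290), and part of the blue 14-tooth gear at (460,345). The blue gears are 8, 12 and 14; the 10 is absent. Next, the fixed things.

```bash
python3 - <<'E'
from h import *
np.set_printoptions(precision=4,suppress=True)
p=snap(); q=snap("scene")
br=lambda im: im.astype(float).mean(-1)/255
sat=lambda im: (im.max(-1).astype(float)-im.min(-1))
for s in(p,q):
    print('master',*gearfit(s,[.638,.045],14,.0357,.025,br),'yaw=phase-0.2244')
    # red ring
    im=s["img"].astype(float); red=(im[...,0]-im[...,1:].max(-1)>25)
    c=proj(s,[.42,.06,.033])[0]; Y,X=np.mgrid[:400,:640]; m=red&(np.hypot(X-c[0],Y-c[1])<22)
    (e,ax,an)=cv2.fitEllipse(np.c_[X[m],Y[m]].astype(np.float32)); print('ring',m.sum(),unproj(s,e,.033)[0],ax)
    for nm,z in[("stamp_rest",.006),("stamp_mid",.042),("pad_top",.033)]:
        r=manip.look_for(s,nm); print(nm,[(x["conf"],x["box"],unproj(s,[x["box"][0]+x["box"][2]/2,x["box"][1]+x["box"][3]/2],z)[0]) for x in r[:2]])
dk=lambda im:1-br(im)
for N,uv in[(8,(165,244)),(10,(206,244)),(12,(167,203)),(14,(208,203))]:
    for s in (p,q):
        c=unproj(p,uv,.004)[0,:2]; print(N,c,*gearfit(s,c,N,RP[N],.004,dk))
# plate: gray darker than counter
c=proj(p,[.615,.049,.008])[0]
o=ortho(p,.615,.049,.13,.008,520); lab=cv2.cvtColor(o,cv2.COLOR_RGB2GRAY)
o2=ortho(p,.58,.13,.15,.03,400)
cv2.imwrite("pics/o2.png",np.hstack([cv2.resize(o,(400,400)),ortho(p,.6,-.19,.1,.006)])[:,:,::-1])
E
```

```text
master [0.6342 0.0443] 0.10942951566648251 0.1646488623250047 yaw=phase-0.2244
ring 57 [0.423  0.0772 0.033 ] (16.674562454223633, 17.100324630737305)
stamp_rest [(0.5, [367.6, 150.3, 27.0, 20.9], array([ 0.6463, -0.1972,  0.006 ])), (0.48, [261.2, 233.4, 33.8, 29.4], array([0.4235, 0.0795, 0.006 ]))]
stamp_mid [(0.49, [373.4, 146.8, 13.0, 17.3], array([ 0.6534, -0.1892,  0.042 ]))]
pad_top [(0.7, [262.3, 234.6, 32.8, 26.5], array([0.4235, 0.0764, 0.033 ]))]
master [0.6362 0.0428] 0.10572574608842127 0.09629043962555021 yaw=phase-0.2244
ring 19 [0.4246 0.0763 0.033 ] (10.805625915527344, 16.2672061920166)
stamp_rest [(0.73, [239.0, 192.8, 33.4, 24.8], array([ 0.5635, -0.168 ,  0.006 ])), (0.61, [220.6, 226.1, 27.0, 18.9], array([ 0.6715, -0.1785,  0.006 ]))]
stamp_mid [(0.78, [219.2, 206.8, 21.0, 31.0], array([ 0.6629, -0.188 ,  0.042 ]))]
pad_top [(0.63, [341.3, 171.3, 33.7, 24.9], array([0.4375, 0.0716, 0.033 ]))]
8 [0.4421 0.3709] [0.4438 0.3723] 0.7318502854429838 0.18292089074981294
8 [0.4421 0.3709] [0.4455 0.3702] 0.7325405897218972 0.10619951145890606
10 [0.4392 0.2655] [0.4382 0.2663] 0.5713010517204089 0.1647490904241623
10 [0.4392 0.2655] [0.4396 0.2643] 0.5738697208694621 0.12170659799868037
12 [0.5485 0.3666] [0.5499 0.3663] 0.4697350349674041 0.15529097781625714
12 [0.5485 0.3666] [0.5509 0.3643] 0.4691193764869438 0.10470821804307068
14 [0.5457 0.2602] [0.5439 0.2604] 0.3921089221593947 0.13737205053645382
14 [0.5457 0.2602] [0.5453 0.2585] 0.3942252801015491 0.11396263198153568
```

View pics/o2.png

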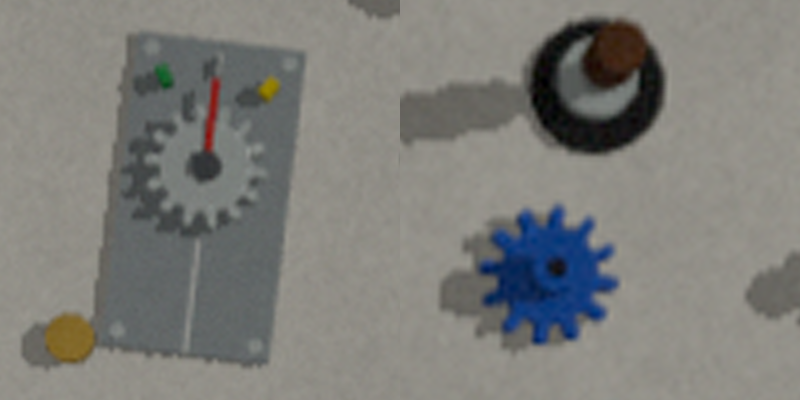

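Stamp and rest are at (597,86) in the right crop, about (0.657,-0.188). Bays by outline: 8 at (0.445,0.371), 12 at (0.550,0.365), 14 at (0.545,0.260). Pad is at (0.424,0.077), master at (0.635,0.044) with yaw -0.117.

```bash
cat > plan.py <<'E'
import sys, numpy as np
from station import manip
from scipy.spatial.transform import Rotation as R
s=manip.sense(); r=R.from_quat(s["tool_rot"]).as_matrix(); p=s["tcp_pos"]
psi=np.arctan2(r[1,0],r[0,0])
print("t %.2f tcp %s psi %.3f tilt %.3f q6 %.2f F %s gap %.3f gf %.1f"%(s["t"],p.round(4),psi,np.arccos(-r[2,2]),s["q"][5],s["force"].round(1),s["finger_gap"],s["gripper_force"]))
a=[float(v) for v in sys.argv[1:]]
while a:
    x,y,z,t=a[:4]; a=a[4:]
    d=np.array([x,y,z])-p; ts=-(t-psi)/(2*np.pi)
    ax=np.array([np.cos(t),np.sin(t),0]); ay=np.array([np.sin(t),-np.cos(t),0])
    v=np.array([d@ax,d@ay,-d[2]])/.5
    print("turn %.4f (%.1f rows) then shift %s (%.1f rows)"%(ts,abs(ts)/.0195,v.round(4),np.linalg.norm(v)/.08))
    p=np.array([x,y,z]); psi=t
E
python3 plan.py .564 -.318 .08 -.293 .564 -.318 .018 -.293
```

```text
t 0.60 tcp [ 0.1738 -0.6003  0.2313] psi 0.282 tilt 0.000 q6 -0.18 F [ 0.2 -0.5  1.1] gap 1.001 gf 0.0
turn 0.0915 (4.7 rows) then shift [ 0.584  -0.766   0.3027] (12.6 rows)
turn -0.0000 (0.0 rows) then shift [0.    0.    0.124] (1.6 rows)
```

Call:
{"api": "servo_tool", "payload": {
  "commands": [0,0,0.02,0,0,0.0183,1,0,0,0.02,0,0,0.0183,1,0,0,0.02,0,0,0.0183,1,0,0,0.02,0,0,0.0183,1,0,0,0.02,0,0,0.0183,1,0.0417,-0.0547,0.0145,0,0,0,1,0.0417,-0.0547,0.0145,0,0,0,1,0.0417,-0.0547,0.0145,0,0,0,1,0.0417,-0.0547,0.0145,0,0,0,1,0.0417,-0.0547,0.0145,0,0,0,1,0.0417,-0.0547,0.0145,0,0,0,1,0.0417,-0.0547,0.0145,0,0,0,1],
  "force": 40
}}

```text
t: 1.6
tcp_pos: [0.3701, -0.4583, 0.1304]
tool_rot: [0.989, -0.146, 0.0, 0.0]
force: [0.4, 0.5, -0.6]
finger_gap: 0.999
gripper_force: 0.0
```

Call:
{"api": "servo_tool", "payload": {
  "commands": [0.0417,-0.0547,0.0145,0,0,0,1,0.0417,-0.0547,0.0145,0,0,0,1,0.0417,-0.0547,0.0145,0,0,0,1,0.0417,-0.0547,0.0145,0,0,0,1,0.0417,-0.0547,0.0145,0,0,0,1,0.0417,-0.0547,0.0145,0,0,0,1,0.0417,-0.0547,0.0145,0,0,0,1,0,0,0,0,0,0,1,0,0,0,0,0,0,1]
}}

```text
t: 2.35
tcp_pos: [0.5652, -0.3163, 0.0792]
tool_rot: [0.99, -0.144, -0.0, -0.0]
force: [-0.1, -0.3, 0.1]
finger_gap: 1.0
gripper_force: 0.0
```

```bash
python3 plan.py .564 -.318 .018 -.293; python3 - <<'E'
from h import *
q=snap("scene"); c=proj(q,[.564,-.318,.03])[0].astype(int); print(c)
cv2.imwrite("pics/c1.png",cv2.resize(q["img"][c[1]-50:c[1]+40,c[0]-60:c[0]+60],None,fx=5,fy=5)[:,:,::-1])
E
```

```text
t 2.35 tcp [ 0.5652 -0.3163  0.0792] psi -0.289 tilt 0.001 q6 1.18 F [-0.1 -0.3  0.1] gap 1.000 gf 0.0
turn 0.0006 (0.0 rows) then shift [-0.0013  0.0038  0.1224] (1.5 rows)
[201 186]
```

View pics/c1.png

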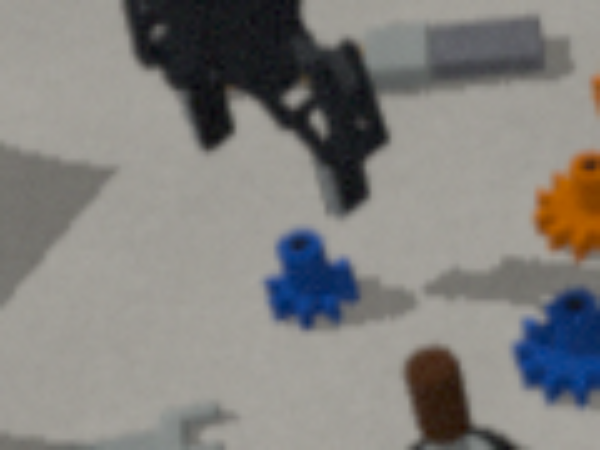

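The gripper hovers above the gear with its fingertips at (210,140) and (340,205); the gear is at (310,290), directly below. Descending to grip.

Call:
{"api": "servo_tool", "payload": {
  "commands": [-0.0013,0.0038,0.03,0,0,0,1,0,0,0.03,0,0,0,1,0,0,0.03,0,0,0,1,0,0,0.0324,0,0,0,1,0,0,0,0,0,0,-1,0,0,0,0,0,0,-1,0,0,0,0,0,0,-1,0,0,0,0,0,0,-1,0,0,0,0,0,0,-1,0,0,0,0,0,0,-1,0,0,0,0,0,0,-1,0,0,0,0,0,0,-1]
}}

```text
t: 3.4
tcp_pos: [0.5634, -0.3205, 0.02]
tool_rot: [0.989, -0.146, 0.001, 0.001]
force: [-0.5, -0.3, 6.5]
finger_gap: 0.265
gripper_force: 39.5
```

```bash
python3 plan.py .564 -.318 .07 .1  .569 .050 .07 .1 .569 .050 .03 .1; python3 - <<'E'
from h import *
p=snap();q=snap("scene")
print(gearfit(p,[.563,-.318],8,RP[8],.014),gearfit(q,[.563,-.318],8,RP[8],.014))
c=proj(q,[.564,-.318,.03])[0].astype(int); print(c)
cv2.imwrite("pics/c2.png",cv2.resize(q["img"][c[1]-50:c[1]+40,c[0]-60:c[0]+60],None,fx=5,fy=5)[:,:,::-1])
E
```

```text
t 3.40 tcp [ 0.5634 -0.3205  0.02  ] psi -0.293 tilt 0.003 q6 1.17 F [-0.5 -0.3  6.5] gap 0.265 gf 39.5
turn -0.0625 (3.2 rows) then shift [ 0.0017 -0.0049 -0.0999] (1.3 rows)
turn -0.0000 (0.0 rows) then shift [ 0.0834 -0.7313 -0.    ] (9.2 rows)
turn -0.0000 (0.0 rows) then shift [0.   0.   0.08] (1.0 rows)
(array([ 0.54209375, -0.3325625 ]), np.float64(0.21457846092144892), np.float64(0.09614785200538517)) (array([ 0.56633485, -0.31706895]), np.float64(0.26385827242065085), np.float64(0.22712655530055326))
[201 186]
```

View pics/c2.png

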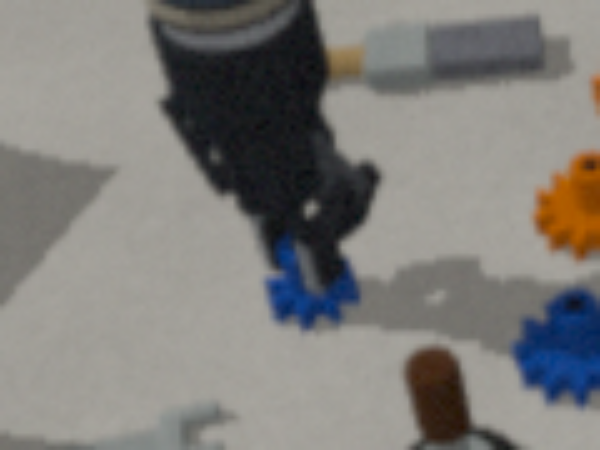

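Gear 8 is gripped by its boss (crop (310,290)). Lifting it, turning, and carrying it to the stand-off.

Call:
{"api": "servo_tool", "payload": {
  "commands": [0,0,-0.04,0,0,-0.0159,-1,0,0,-0.04,0,0,-0.0159,-1,0,0,-0.04,0,0,-0.0159,-1,0,0,-0.04,0,0,-0.0159,-1,0.00665,-0.0617,0,0,0,0,-1,0.00665,-0.0617,0,0,0,0,-1,0.00665,-0.0617,0,0,0,0,-1,0.00665,-0.0617,0,0,0,0,-1,0.00665,-0.0617,0,0,0,0,-1,0.00665,-0.0617,0,0,0,0,-1,0.00665,-0.0617,0,0,0,0,-1,0.00665,-0.0617,0,0,0,0,-1]
}}

```text
t: 4.5
tcp_pos: [0.5626, -0.0698, 0.0985]
tool_rot: [0.999, 0.053, -0.0, -0.0]
force: [0.1, -0.2, -0.8]
finger_gap: 0.26
gripper_force: 39.3
```

Call:
{"api": "servo_tool", "payload": {
  "commands": [0.00665,-0.0617,0,0,0,0,-1,0.00665,-0.0617,0,0,0,0,-1,0.00665,-0.0617,0,0,0,0,-1,0.00665,-0.0617,0,0,0,0,-1,0,0,0,0,0,0,-1,0,0,0,0,0,0,-1]
}}

```text
t: 5.0
tcp_pos: [0.5625, 0.0545, 0.0985]
tool_rot: [0.998, 0.055, -0.0, 0.0]
force: [-1.0, 0.4, -0.8]
finger_gap: 0.256
gripper_force: 39.4
```

```bash
python3 plan.py .5635 .052 .034 .107; python3 - <<'E'
from h import *
p=snap();q=snap("scene")
z=manip.sense()["tcp_pos"][2]-.006
print(gearfit(p,[.5635,.052],8,RP[8],z),gearfit(q,[.5635,.052],8,RP[8],z))
E
```

```text
t 5.00 tcp [0.5625 0.0545 0.0985] psi 0.110 tilt 0.000 q6 1.36 F [-1.   0.4 -0.8] gap 0.256 gf 39.4
turn 0.0005 (0.0 rows) then shift [0.0014 0.0051 0.129 ] (1.6 rows)
(array([0.56578855, 0.0471755 ]), np.float64(0.26120958582238857), np.float64(0.13628878665682764)) (array([0.55548258, 0.05719734]), np.float64(0.12117563028444626), np.float64(0.26545419117895286))
```

Call:
{"api": "servo_tool", "payload": {
  "commands": [0.0007,0.0025,0.043,0,0,0,-1,0.0007,0.0025,0.043,0,0,0,-1,0,0,0.043,0,0,0,-1,0,0,0,0,0,0,-1,0,0,0,0,0,0,-1]
}}

```text
t: 5.52
tcp_pos: [0.5633, 0.0489, 0.0332]
tool_rot: [0.999, 0.052, -0.001, -0.0]
force: [-0.4, -0.2, -0.3]
finger_gap: 0.265
gripper_force: 39.4
```

```bash
python3 plan.py .5635 .052 .034 .107; python3 - <<'E'
from h import *
p=snap();q=snap("scene")
a=ortho(p,.6,.05,.07,.026); b=ortho(q,.6,.05,.07,.026)
cv2.imwrite("pics/c3.png",np.hstack([a,b])[:,:,::-1])
E
```

```text
t 5.52 tcp [0.5633 0.0489 0.0332] psi 0.104 tilt 0.003 q6 1.36 F [-0.4 -0.2 -0.3] gap 0.265 gf 39.4
turn -0.0004 (0.0 rows) then shift [ 0.0011 -0.0061 -0.0015] (0.1 rows)
```

View pics/c3.png

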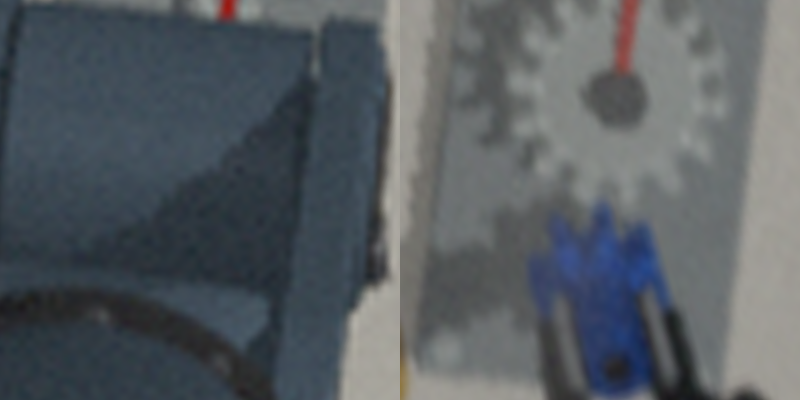

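Right crop (scene camera, rectified): the gear's leading tooth at (603,205) faces the gap in the master's teeth near (605,200). The gear is about 3 mm off the line, so I'll correct that and move into mesh.

```bash
python3 plan.py .5635 .052 .033 .107 .5778 .0503 .033 .107
```

```text
t 5.62 tcp [0.5648 0.0493 0.0349] psi 0.105 tilt 0.001 q6 1.36 F [ 0.2 -0.7 -0.9] gap 0.265 gf 39.4
turn -0.0003 (0.0 rows) then shift [-0.0021 -0.0057  0.0039] (0.1 rows)
turn -0.0000 (0.0 rows) then shift [ 0.0281  0.0064 -0.    ] (0.4 rows)
```

Call:
{"api": "servo_tool", "payload": {
  "commands": [0,-0.005,0,0,0,0,-1,0.006,0.0013,0,0,0,0,-1,0.006,0.0013,0,0,0,0,-1,0.006,0.0013,0,0,0,0,-1,0.006,0.0013,0,0,0,0,-1,0.003,0.001,0,0,0,0,-1,0,0,0,0,0,0,-1]
}}

```text
t: 6.2
tcp_pos: [0.5783, 0.051, 0.0343]
tool_rot: [0.999, 0.053, 0.001, 0.0]
force: [0.1, -0.3, -1.0]
finger_gap: 0.26
gripper_force: 39.4
```

```bash
python3 plan.py .5778 .0503 .033 .107; python3 - <<'E'
from h import *
q=snap("scene")
cv2.imwrite("pics/c4.png",ortho(q,.62,.05,.08,.026)[:,:,::-1])
E
python3 plan.py .5778 .0503 .033 .107;
```

```text
t 6.20 tcp [0.5783 0.051  0.0343] psi 0.107 tilt 0.001 q6 1.36 F [ 0.1 -0.3 -1. ] gap 0.260 gf 39.4
turn -0.0001 (0.0 rows) then shift [-0.0012  0.0012  0.0025] (0.0 rows)
t 6.25 tcp [0.5778 0.051  0.0341] psi 0.106 tilt 0.000 q6 1.36 F [-0.2  0.1 -0.7] gap 0.265 gf 39.4
turn -0.0001 (0.0 rows) then shift [-0.0002  0.0014  0.0023] (0.0 rows)
```

View pics/c4.png

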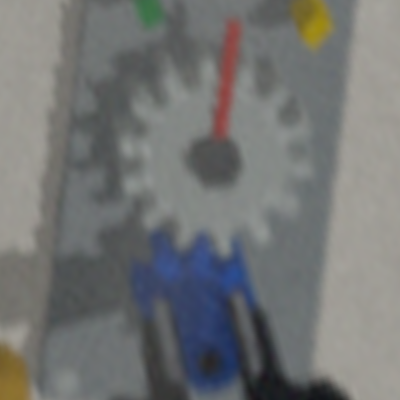

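In mesh, with the pointer still at 0 and no contact force. Turning to green.

Call:
{"api": "servo_tool", "payload": {
  "commands": [0,0,0.003,0,0,0.018,-1,0,0,0,0,0,0.018,-1,0,0,0,0,0,0.018,-1,0,0,0,0,0,0.018,-1,0,0,0,0,0,0.018,-1,0,0,0,0,0,0.018,-1,0,0,0,0,0,0.018,-1,0,0,0,0,0,0.018,-1,0,0,0,0,0,0.018,-1,0,0,0,0,0,0,-1,0,0,0,0,0,0,-1,0,0,0,0,0,0,-1]
}}

```text
t: 7.25
tcp_pos: [0.5773, 0.0512, 0.0325]
tool_rot: [0.898, -0.439, -0.0, 0.0]
force: [1.3, -0.1, -1.6]
finger_gap: 0.268
gripper_force: 39.3
```

```bash
cat > ptr.py <<'E'
from h import *
def pointer(q,z=.03,c=(.635,.0436),yaw=-.117):
    im=ortho(q,c[0],c[1],.075,z,300).astype(float); m=(im[...,0]-im[...,1:].max(-1)>50)
    Y,X=np.nonzero(m); k=X.size; x=.075-(Y+.5)*.0005; y=.075-(X+.5)*.0005
    f=np.hypot(x,y); a=np.arctan2(y,x)[f>.02]
    return k, np.median(a)-yaw
if __name__=="__main__":
    q=snap("scene"); print("pointer",pointer(q))
    import sys
    if len(sys.argv)>1: cv2.imwrite(sys.argv[1],ortho(q,.62,.05,.08,.026)[:,:,::-1])
E
python3 plan.py; python3 ptr.py pics/c5.png
```

```text
t 7.25 tcp [0.5773 0.0512 0.0325] psi -0.909 tilt 0.001 q6 2.38 F [ 1.3 -0.1 -1.6] gap 0.268 gf 39.3
pointer (674, np.float64(0.4387505543966419))
```

View pics/c5.png

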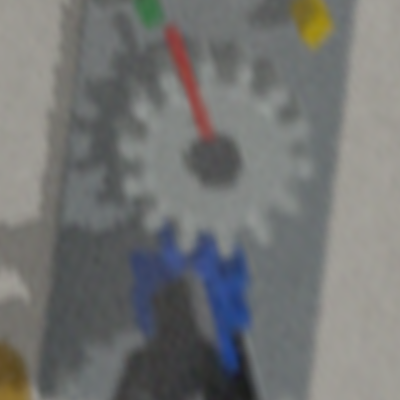

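The pointer stands just short of the green mark (172,30), at about 0.45 rad. I'll add a little more turn, hold, then turn back to yellow.

Call:
{"api": "servo_tool", "payload": {
  "commands": [0,0,0,0,0,0.013,-1,0,0,0,0,0,0.012,-1,0,0,0,0,0,0,-1,0,0,0,0,0,0,-1,0,0,0,0,0,0,-1,0,0,0,0,0,0,-1]
}}

```text
t: 7.8
tcp_pos: [0.5772, 0.0511, 0.0326]
tool_rot: [0.861, -0.509, -0.0, 0.0]
force: [0.4, 2.2, -0.6]
finger_gap: 0.262
gripper_force: 39.3
```

```bash
python3 plan.py; python3 ptr.py
```

```text
t 7.80 tcp [0.5772 0.0511 0.0326] psi -1.067 tilt 0.001 q6 2.53 F [ 0.4  2.2 -0.6] gap 0.262 gf 39.3
pointer (714, np.float64(0.5101995820320571))
```

Call:
{"api": "servo_tool", "payload": {
  "commands": [0,0,0,0,0,-0.018,-1,0,0,0,0,0,-0.018,-1,0,0,0,0,0,-0.018,-1,0,0,0,0,0,-0.018,-1,0,0,0,0,0,-0.018,-1,0,0,0,0,0,-0.018,-1,0,0,0,0,0,-0.018,-1,0,0,0,0,0,-0.018,-1,0,0,0,0,0,-0.018,-1,0,0,0,0,0,-0.018,-1,0,0,0,0,0,-0.018,-1,0,0,0,0,0,-0.018,-1]
}}

```text
t: 8.85
tcp_pos: [0.5781, 0.0506, 0.0327]
tool_rot: [0.989, 0.147, 0.0, 0.0]
force: [-0.4, -0.2, -0.7]
finger_gap: 0.262
gripper_force: 39.3
```

Call:
{"api": "servo_tool", "payload": {
  "commands": [0,0,0,0,0,-0.018,-1,0,0,0,0,0,-0.018,-1,0,0,0,0,0,-0.018,-1,0,0,0,0,0,-0.018,-1,0,0,0,0,0,-0.018,-1,0,0,0,0,0,-0.018,-1,0,0,0,0,0,-0.018,-1,0,0,0,0,0,-0.018,-1,0,0,0,0,0,0,-1,0,0,0,0,0,0,-1,0,0,0,0,0,0,-1,0,0,0,0,0,0,-1]
}}

```text
t: 9.85
tcp_pos: [0.5777, 0.0508, 0.0327]
tool_rot: [0.828, 0.561, 0.0, 0.0]
force: [-0.2, -2.0, 0.1]
finger_gap: 0.261
gripper_force: 39.3
```

```bash
python3 plan.py; python3 ptr.py pics/c6.png
```

```text
t 9.85 tcp [0.5777 0.0508 0.0327] psi 1.192 tilt 0.001 q6 0.27 F [-0.2 -2.   0.1] gap 0.261 gf 39.3
pointer (778, np.float64(-0.5183234419975136))
```

```bash
python3 plan.py .5777 .0508 .08 1.192 .4447 .3713 .07 1.192 .4447 .3713 .026 1.192
```

```text
t 9.90 tcp [0.5776 0.0509 0.0327] psi 1.192 tilt 0.000 q6 0.27 F [ 0.9 -0.7 -0.8] gap 0.263 gf 39.3
turn 0.0001 (0.0 rows) then shift [-0.0002  0.0002 -0.0947] (1.2 rows)
turn -0.0000 (0.0 rows) then shift [ 0.4972 -0.4842  0.02  ] (8.7 rows)
turn -0.0000 (0.0 rows) then shift [0.    0.    0.088] (1.1 rows)
```

Call:
{"api": "servo_tool", "payload": {
  "commands": [0,0,-0.045,0,0,0,-1,0,0,-0.05,0,0,0,-1,0.0497,-0.0484,0.002,0,0,0,-1,0.0497,-0.0484,0.002,0,0,0,-1,0.0497,-0.0484,0.002,0,0,0,-1,0.0497,-0.0484,0.002,0,0,0,-1,0.0497,-0.0484,0.002,0,0,0,-1,0.0497,-0.0484,0.002,0,0,0,-1,0.0497,-0.0484,0.002,0,0,0,-1,0.0497,-0.0484,0.002,0,0,0,-1,0.0497,-0.0484,0.002,0,0,0,-1,0.0497,-0.0484,0.002,0,0,0,-1]
}}

```text
t: 10.9
tcp_pos: [0.4428, 0.3728, 0.07]
tool_rot: [0.827, 0.562, -0.0, -0.0]
force: [1.2, 0.0, -0.3]
finger_gap: 0.266
gripper_force: 39.4
```

Call:
{"api": "servo_tool", "payload": {
  "commands": [0,0,0.03,0,0,0,-1,0,0,0.03,0,0,0,-1,0,0,0.026,0,0,0,-1,0,0,0,0,0,0,-1]
}}

```text
t: 11.23
tcp_pos: [0.4419, 0.3709, 0.0249]
tool_rot: [0.827, 0.562, -0.002, -0.0]
force: [-1.1, -1.2, -1.3]
finger_gap: 0.263
gripper_force: 39.4
```

```bash
python3 plan.py .4447 .3713 .0245 1.192
```

```text
t 11.23 tcp [0.4419 0.3709 0.0249] psi 1.194 tilt 0.005 q6 0.88 F [-1.1 -1.2 -1.3] gap 0.263 gf 39.4
turn 0.0003 (0.0 rows) then shift [0.0029 0.0048 0.0008] (0.1 rows)
```

Call:
{"api": "servo_tool", "payload": {
  "commands": [0,0,0,0,0,0,0.2,0,0,0,0,0,0,0.2,0,0,0,0,0,0,0.2,0,0,0,0,0,0,0.2,0,0,-0.05,0,0,0,0.2,0,0,-0.05,0,0,0,0.2,0,0,-0.03,0,0,0.0177,1,0,0,0,0,0,0.0177,1,0,0,0,0,0,0.0177,1,0,0,0,0,0,0.0177,1,0,0,0,0,0,0.0177,1,0,0,0,0,0,0.0177,1]
}}

```text
t: 12.23
tcp_pos: [0.4445, 0.3712, 0.093]
tool_rot: [0.966, 0.257, 0.001, -0.0]
force: [1.3, -0.2, 0.9]
finger_gap: 1.002
gripper_force: 0.0
```

```bash
python3 - <<'E'
from h import *
np.set_printoptions(precision=4,suppress=True)
p=snap();q=snap("scene")
for N,c,z in[(8,(.443,.371),.018),(12,(.563,-.1635),.014),(14,(.423,-.09),.014)]:
    for s in(p,q):
        m=(blue(s["img"])>.3).astype(np.uint8); k,l,st,ce=cv2.connectedComponentsWithStats(m)
        w=proj(s,[*c,z])[0]; i=1+np.argmin(np.linalg.norm(ce[1:]-w,axis=1)); print(N,unproj(s,ce[i],z)[0,:2],st[i,4],*gearfit(s,list(c),N,RP[N],z))
E
python3 plan.py .563 -.1635 .09 .08
```

```text
8 [0.44   0.3699] 222 [0.4421 0.3715] 0.18493600880107497 0.6942007235129835
8 [0.445  0.3699] 297 [0.4442 0.3701] 0.1757284642433909 0.3978305209891522
12 [ 0.5611 -0.1632] 434 [ 0.5613 -0.1635] 0.3861210859629174 1.0301634609899855
12 [ 0.5688 -0.1622] 466 [ 0.566  -0.1632] 0.36396905728915147 0.26251950174136324
14 [ 0.4214 -0.089 ] 585 [ 0.4214 -0.0893] 0.01994324064470971 0.9310189232142053
14 [ 0.4304 -0.0885] 491 [ 0.4256 -0.0902] 0.029753658983450264 0.2202264410209893
t 12.33 tcp [0.4444 0.3712 0.0929] psi 0.526 tilt 0.001 q6 1.55 F [-0.4 -0.8  0.3] gap 0.998 gf 0.0
turn 0.0710 (3.6 rows) then shift [0.151  1.0849 0.0057] (13.7 rows)
```

Call:
{"api": "servo_tool", "payload": {
  "commands": [0,0,0,0,0,0.0177,1,0,0,0,0,0,0.0177,1,0,0,0,0,0,0.0177,1,0,0,0,0,0,0.0177,1,0.0108,0.0775,0,0,0,0,1,0.0108,0.0775,0,0,0,0,1,0.0108,0.0775,0,0,0,0,1,0.0108,0.0775,0,0,0,0,1,0.0108,0.0775,0,0,0,0,1,0.0108,0.0775,0,0,0,0,1,0.0108,0.0775,0,0,0,0,1,0.0108,0.0775,0,0,0,0,1]
}}

```text
t: 13.33
tcp_pos: [0.5127, 0.0638, 0.0926]
tool_rot: [0.999, 0.042, 0.0, 0.0]
force: [0.5, -0.2, -0.7]
finger_gap: 0.998
gripper_force: 0.0
```

Call:
{"api": "servo_tool", "payload": {
  "commands": [0.0108,0.0775,0,0,0,0,1,0.0108,0.0775,0,0,0,0,1,0.0108,0.0775,0,0,0,0,1,0.0108,0.0775,0,0,0,0,1,0.0108,0.0775,0,0,0,0,1,0.0108,0.0775,0,0,0,0,1,0,0,0,0,0,0,1,0,0,0,0,0,0,1,0,0,0,0,0,0,1]
}}

```text
t: 14.08
tcp_pos: [0.5628, -0.1632, 0.0921]
tool_rot: [0.999, 0.041, -0.0, -0.0]
force: [0.1, 0.8, -0.1]
finger_gap: 0.999
gripper_force: 0.0
```

```bash
python3 plan.py .5635 -.1634 .02 .08
```

```text
t 14.08 tcp [ 0.5628 -0.1632  0.0921] psi 0.082 tilt 0.001 q6 1.02 F [ 0.1  0.8 -0.1] gap 0.999 gf 0.0
turn 0.0003 (0.0 rows) then shift [0.0013 0.0006 0.1442] (1.8 rows)
```

Call:
{"api": "servo_tool", "payload": {
  "commands": [0.0013,0,0.036,0,0,0,1,0,0,0.036,0,0,0,1,0,0,0.036,0,0,0,1,0,0,0.036,0,0,0,1,0,0,0,0,0,0,-1,0,0,0,0,0,0,-1,0,0,0,0,0,0,-1,0,0,0,0,0,0,-1,0,0,0,0,0,0,-1,0,0,0,0,0,0,-1,0,0,0,0,0,0,-1,0,0,0,0,0,0,-1]
}}

```text
t: 15.08
tcp_pos: [0.5651, -0.1635, 0.0216]
tool_rot: [0.999, 0.041, 0.001, 0.0]
force: [0.1, 1.7, 5.9]
finger_gap: 0.263
gripper_force: 39.4
```

```bash
python3 - <<'E'
from h import *
q=snap("scene"); print(gearfit(q,[.565,-.1634],12,RP[12],.014))
E
python3 plan.py .5635 -.1634 .085 .102 .553 .0533 .085 .102 .553 .0533 .0325 .102 .5671 .0516 .0325 .102
```

```text
(array([ 0.56889556, -0.15163538]), np.float64(0.16054402688530314), np.float64(0.2612614945684049))
t 15.13 tcp [ 0.5651 -0.1635  0.0216] psi 0.081 tilt 0.003 q6 1.02 F [-0.2  1.2  6. ] gap 0.261 gf 39.4
turn -0.0033 (0.2 rows) then shift [-0.0032 -0.0006 -0.1268] (1.6 rows)
turn -0.0000 (0.0 rows) then shift [ 0.0232 -0.4333 -0.    ] (5.4 rows)
turn -0.0000 (0.0 rows) then shift [0.    0.    0.105] (1.3 rows)
turn -0.0000 (0.0 rows) then shift [ 0.0277  0.0063 -0.    ] (0.4 rows)
```

Call:
{"api": "servo_tool", "payload": {
  "commands": [0,0,-0.042,0,0,-0.0041,-1,0,0,-0.042,0,0,0,-1,0,0,-0.042,0,0,0,-1,0.0031,-0.0619,0,0,0,0,-1,0.0031,-0.0619,0,0,0,0,-1,0.0031,-0.0619,0,0,0,0,-1,0.0031,-0.0619,0,0,0,0,-1,0.0031,-0.0619,0,0,0,0,-1,0.0031,-0.0619,0,0,0,0,-1,0.0031,-0.0619,0,0,0,0,-1,0,0,0,0,0,0,-1,0,0,0,0,0,0,-1]
}}

```text
t: 16.13
tcp_pos: [0.5512, 0.0549, 0.0832]
tool_rot: [0.998, 0.055, -0.0, 0.0]
force: [0.3, 0.6, -1.3]
finger_gap: 0.262
gripper_force: 39.5
```

```bash
python3 plan.py .5536 .0532 .0335 .107; python3 ptr.py
```

```text
t 16.13 tcp [0.5512 0.0549 0.0832] psi 0.111 tilt 0.000 q6 1.36 F [ 0.3  0.6 -1.3] gap 0.262 gf 39.5
turn 0.0006 (0.0 rows) then shift [0.0043 0.0038 0.0994] (1.2 rows)
pointer (629, np.float64(-0.005668655504456832))
```

Call:
{"api": "servo_tool", "payload": {
  "commands": [0.003,0.002,0.033,0,0,0,-1,0,0,0.033,0,0,0,-1,0,0,0.034,0,0,0,-1,0,0,0,0,0,0,-1,0,0,0,0,0,0,-1]
}}

```text
t: 16.6
tcp_pos: [0.553, 0.0511, 0.0325]
tool_rot: [0.999, 0.053, -0.001, -0.0]
force: [-0.7, -0.4, -0.9]
finger_gap: 0.263
gripper_force: 39.5
```

```bash
python3 plan.py .5676 .0515 .0335 .107; python3 ptr.py pics/c7.png;python3 plan.py .5676 .0515 .0335 .107
```

```text
t 16.60 tcp [0.553  0.0511 0.0325] psi 0.105 tilt 0.002 q6 1.36 F [-0.7 -0.4 -0.9] gap 0.263 gf 39.5
turn -0.0003 (0.0 rows) then shift [ 0.0291  0.0023 -0.002 ] (0.4 rows)
pointer (630, np.float64(-0.006550489491043768))
t 16.65 tcp [0.5537 0.0513 0.0333] psi 0.105 tilt 0.000 q6 1.36 F [ 0.5  0.4 -1. ] gap 0.259 gf 39.5
turn -0.0002 (0.0 rows) then shift [ 0.0277  0.0025 -0.0004] (0.3 rows)
```

View pics/c7.png

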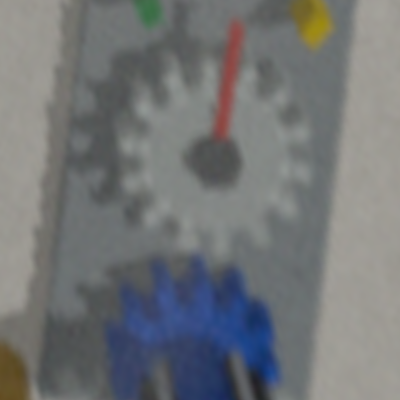

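The leading tooth at (197,258) faces the gap near (205,245). With the parallax of its lower face they line up. Meshing and turning to green.

Call:
{"api": "servo_tool", "payload": {
  "commands": [0.006,0.0005,0,0,0,0,-1,0.006,0.0005,0,0,0,0,-1,0.006,0.0005,0,0,0,0,-1,0.005,0.0005,0,0,0,0,-1,0.005,0.0005,0,0,0,0,-1,0,0,0,0,0,0,-1,0,0,0,0,0,0,-1]
}}

```text
t: 17.23
tcp_pos: [0.5676, 0.0528, 0.0332]
tool_rot: [0.999, 0.054, 0.0, 0.0]
force: [-0.6, 0.6, -1.6]
finger_gap: 0.26
gripper_force: 39.5
```

```bash
python3 plan.py .5676 .0515 .0335 .107; python3 ptr.py;python3 plan.py .5676 .0515 .0335 .107
```

```text
t 17.23 tcp [0.5676 0.0528 0.0332] psi 0.107 tilt 0.000 q6 1.36 F [-0.6  0.6 -1.6] gap 0.260 gf 39.5
turn 0.0001 (0.0 rows) then shift [-0.0003  0.0025 -0.0006] (0.0 rows)
pointer (638, np.float64(-0.006397111545832293))
t 17.28 tcp [0.5673 0.0528 0.0331] psi 0.107 tilt 0.000 q6 1.36 F [ 1.3  0.1 -1.7] gap 0.262 gf 39.5
turn 0.0001 (0.0 rows) then shift [ 0.0002  0.0027 -0.0007] (0.0 rows)
```

Call:
{"api": "servo_tool", "payload": {
  "commands": [0,0.001,0,0,0,0.0175,-1,0,0.001,0,0,0,0.0175,-1,0,0,0,0,0,0.0175,-1,0,0,0,0,0,0.0175,-1,0,0,0,0,0,0.0175,-1,0,0,0,0,0,0.0175,-1,0,0,0,0,0,0.0175,-1,0,0,0,0,0,0,-1,0,0,0,0,0,0,-1,0,0,0,0,0,0,-1,0,0,0,0,0,0,-1,0,0,0,0,0,0,-1]
}}

```text
t: 18.28
tcp_pos: [0.5667, 0.0518, 0.033]
tool_rot: [0.946, -0.325, -0.001, 0.0]
force: [-1.4, -0.2, -0.7]
finger_gap: 0.26
gripper_force: 39.5
```

```bash
python3 plan.py; python3 ptr.py
```

```text
t 18.28 tcp [0.5667 0.0518 0.033 ] psi -0.661 tilt 0.002 q6 2.13 F [-1.4 -0.2 -0.7] gap 0.260 gf 39.5
pointer (675, np.float64(0.44522295592393757))
```

Call:
{"api": "servo_tool", "payload": {
  "commands": [0,0,0,0,0,0.01,-1,0,0,0,0,0,0.009,-1,0,0,0,0,0,0,-1,0,0,0,0,0,0,-1,0,0,0,0,0,0,-1,0,0,0,0,0,0,-1]
}}

```text
t: 18.83
tcp_pos: [0.5683, 0.0516, 0.0331]
tool_rot: [0.925, -0.381, 0.001, -0.0]
force: [-0.3, 0.9, -0.2]
finger_gap: 0.263
gripper_force: 39.6
```

```bash
python3 plan.py; python3 ptr.py
```

```text
t 18.83 tcp [0.5683 0.0516 0.0331] psi -0.781 tilt 0.002 q6 2.25 F [-0.3  0.9 -0.2] gap 0.263 gf 39.6
pointer (718, np.float64(0.5691538622857756))
```

Call:
{"api": "servo_tool", "payload": {
  "commands": [0,0,0,0,0,-0.0175,-1,0,0,0,0,0,-0.0175,-1,0,0,0,0,0,-0.0175,-1,0,0,0,0,0,-0.0175,-1,0,0,0,0,0,-0.0175,-1,0,0,0,0,0,-0.0175,-1,0,0,0,0,0,-0.0175,-1,0,0,0,0,0,-0.0175,-1,0,0,0,0,0,-0.0175,-1,0,0,0,0,0,-0.0175,-1,0,0,0,0,0,-0.0175,-1,0,0,0,0,0,-0.0175,-1]
}}

```text
t: 19.88
tcp_pos: [0.5696, 0.0508, 0.0336]
tool_rot: [0.963, 0.268, 0.002, 0.001]
force: [-1.2, -1.3, -0.8]
finger_gap: 0.264
gripper_force: 39.5
```

Call:
{"api": "servo_tool", "payload": {
  "commands": [0,0,0,0,0,-0.0175,-1,0,0,0,0,0,-0.0175,-1,0,0,0,0,0,-0.0175,-1,0,0,0,0,0,-0.0175,-1,0,0,0,0,0,0,-1,0,0,0,0,0,0,-1,0,0,0,0,0,0,-1,0,0,0,0,0,0,-1]
}}

```text
t: 20.55
tcp_pos: [0.5684, 0.0514, 0.0334]
tool_rot: [0.883, 0.469, 0.001, 0.001]
force: [1.5, -0.9, -1.0]
finger_gap: 0.261
gripper_force: 39.5
```

```bash
python3 ptr.py; python3 plan.py .567 .052 .08 1.0 .5504 .3653 .075 1.0 .5504 .3653 .027 1.0
```

```text
pointer (820, np.float64(-0.5693445169788094))
t 20.60 tcp [0.568  0.0515 0.0333] psi 0.976 tilt 0.001 q6 0.49 F [ 1.1 -2.1 -1.1] gap 0.260 gf 39.5
turn -0.0038 (0.2 rows) then shift [-0.0003 -0.0023 -0.0935] (1.2 rows)
turn -0.0000 (0.0 rows) then shift [ 0.5093 -0.3665  0.01  ] (7.8 rows)
turn -0.0000 (0.0 rows) then shift [0.    0.    0.096] (1.2 rows)
```

Call:
{"api": "servo_tool", "payload": {
  "commands": [0,0,-0.045,0,0,0,-1,0,0,-0.05,0,0,0,-1,0.05,-0.0381,0.001,0,0,0,-1,0.05,-0.0381,0.001,0,0,0,-1,0.05,-0.0381,0.001,0,0,0,-1,0.05,-0.0381,0.001,0,0,0,-1,0.05,-0.0381,0.001,0,0,0,-1,0.05,-0.0381,0.001,0,0,0,-1,0.05,-0.0381,0.001,0,0,0,-1,0.05,-0.0381,0.001,0,0,0,-1,0.05,-0.0381,0.001,0,0,0,-1,0.05,-0.0381,0.001,0,0,0,-1]
}}

```text
t: 21.6
tcp_pos: [0.5482, 0.3671, 0.0753]
tool_rot: [0.883, 0.469, -0.001, -0.0]
force: [-0.4, -0.8, -1.1]
finger_gap: 0.263
gripper_force: 39.5
```

Call:
{"api": "servo_tool", "payload": {
  "commands": [0,0,0.03,0,0,0,-1,0,0,0.03,0,0,0,-1,0,0,0.028,0,0,0,-1,0,0,0.01,0,0,0,-1,0,0,0,0,0,0,-1]
}}

```text
t: 22.02
tcp_pos: [0.5483, 0.3651, 0.0256]
tool_rot: [0.883, 0.469, -0.001, -0.0]
force: [-0.2, -0.3, -1.7]
finger_gap: 0.261
gripper_force: 40.4
```

```bash
python3 plan.py .5504 .3653 .026 .976
```

```text
t 22.02 tcp [0.5483 0.3651 0.0256] psi 0.976 tilt 0.003 q6 1.01 F [-0.2 -0.3 -1.7] gap 0.261 gf 40.4
turn 0.0001 (0.0 rows) then shift [ 0.0027  0.0033 -0.0008] (0.1 rows)
```

Call:
{"api": "servo_tool", "payload": {
  "commands": [0,0,0,0,0,0,0.2,0,0,0,0,0,0,0.2,0,0,0,0,0,0,0.2,0,0,-0.04,0,0,0,0.2,0,0,-0.05,0,0,0,0.2,0,0,-0.05,0,0,0.0166,1,0,0,0,0,0,0.0166,1,0,0,0,0,0,0.0166,1,0,0,0,0,0,0.0166,1,0,0,0,0,0,0.0166,1,0,0,0,0,0,0.0166,1,0,0,0,0,0,0.0166,1]
}}

```text
t: 23.02
tcp_pos: [0.5497, 0.3653, 0.0971]
tool_rot: [0.993, 0.12, 0.0, -0.0]
force: [0.9, -0.3, -0.5]
finger_gap: 0.997
gripper_force: 0.0
```

```bash
python3 - <<'E'
from h import *
np.set_printoptions(precision=4,suppress=True)
p=snap();q=snap("scene")
for N,c,z in[(12,(.549,.366),.018),(8,(.443,.371),.018),(14,(.423,-.09),.014)]:
    for s in(p,q): print(N,*gearfit(s,list(c),N,RP[N],z))
E
python3 plan.py .4235 -.0896 .09 .246
```

```text
12 [0.5466 0.3626] 0.22443862185023863 0.7761738196925999
12 [0.5527 0.3708] 0.4173436785145477 0.21643564943086419
8 [0.442  0.3713] 0.1868814897205637 0.9319784823307445
8 [0.445  0.3701] 0.1787709298235298 0.2875567843891267
14 [ 0.4214 -0.0893] 0.020057890102457458 0.9338506415874198
14 [ 0.4256 -0.0906] 0.02127672075739017 0.21860722439744812
t 23.12 tcp [0.5496 0.3653 0.097 ] psi 0.247 tilt 0.001 q6 1.74 F [ 0.  -1.1 -0.2] gap 0.998 gf 0.0
turn 0.0002 (0.0 rows) then shift [-0.4662  0.821   0.0139] (11.8 rows)
```

Call:
{"api": "servo_tool", "payload": {
  "commands": [-0.0359,0.0632,0.001,0,0,0,1,-0.0359,0.0632,0.001,0,0,0,1,-0.0359,0.0632,0.001,0,0,0,1,-0.0359,0.0632,0.001,0,0,0,1,-0.0359,0.0632,0.001,0,0,0,1,-0.0359,0.0632,0.001,0,0,0,1,-0.0359,0.0632,0.001,0,0,0,1,-0.0359,0.0632,0.001,0,0,0,1,-0.0359,0.0632,0.001,0,0,0,1,-0.0359,0.0632,0.001,0,0,0,1,-0.0359,0.0632,0.001,0,0,0,1,-0.0359,0.0632,0.001,0,0,0,1]
}}

```text
t: 24.12
tcp_pos: [0.4331, -0.0567, 0.091]
tool_rot: [0.992, 0.125, 0.001, 0.0]
force: [0.3, 0.3, 0.2]
finger_gap: 0.998
gripper_force: 0.0
```

Call:
{"api": "servo_tool", "payload": {
  "commands": [-0.0354,0.0626,0.001,0,0,0,1,0,0,0,0,0,0,1,0,0,0,0,0,0,1,0,0,0,0,0,0,1]
}}

```text
t: 24.45
tcp_pos: [0.4238, -0.0896, 0.0903]
tool_rot: [0.992, 0.123, 0.0, -0.0]
force: [-0.4, -0.1, 0.7]
finger_gap: 1.006
gripper_force: 0.0
```

```bash
python3 plan.py .4235 -.0898 .02 .246; python3 - <<'E'
from h import *
q=snap("scene"); print(gearfit(q,[.4235,-.09],14,RP[14],.014)); 
p=snap("top"); print(gearfit(p,[.55,.365],12,RP[12],.018),gearfit(q,[.55,.365],12,RP[12],.018))
E
```

```text
t 24.45 tcp [ 0.4238 -0.0896  0.0903] psi 0.247 tilt 0.000 q6 0.86 F [-0.4 -0.1  0.7] gap 1.006 gf 0.0
turn 0.0002 (0.0 rows) then shift [-0.0008  0.0003  0.1406] (1.8 rows)
(array([ 0.42592163, -0.09016125]), np.float64(0.02751817867529291), np.float64(0.21615642698246337))
(array([0.55455836, 0.36204145]), np.float64(0.49509501362042396), np.float64(0.3833773236700741)) (array([0.54941362, 0.36226053]), np.float64(0.21969079675970768), np.float64(0.31935349379650824))
```

Call:
{"api": "servo_tool", "payload": {
  "commands": [0,0,0.035,0,0,0,1,0,0,0.035,0,0,0,1,0,0,0.035,0,0,0,1,0,0,0.035,0,0,0,1,0,0,0,0,0,0,-1,0,0,0,0,0,0,-1,0,0,0,0,0,0,-1,0,0,0,0,0,0,-1,0,0,0,0,0,0,-1,0,0,0,0,0,0,-1,0,0,0,0,0,0,-1,0,0,0,0,0,0,-1]
}}

```text
t: 25.55
tcp_pos: [0.4245, -0.0896, 0.0212]
tool_rot: [0.992, 0.123, 0.001, 0.001]
force: [0.7, 2.9, 5.7]
finger_gap: 0.266
gripper_force: 39.0
```

```bash
python3 plan.py .4235 -.0898 .085 .107 .5486 .0537 .085 .107 .5486 .0537 .0335 .107; python3 - <<'E'
from h import *
q=snap("scene"); print(gearfit(q,[.4235,-.09],14,RP[14],.014))
E
```

```text
t 25.55 tcp [ 0.4245 -0.0896  0.0212] psi 0.247 tilt 0.002 q6 0.86 F [0.7 2.9 5.7] gap 0.266 gf 39.0
turn 0.0223 (1.1 rows) then shift [-2.000e-03  1.000e-04 -1.276e-01] (1.6 rows)
turn -0.0000 (0.0 rows) then shift [ 0.2794 -0.2586 -0.    ] (4.8 rows)
turn -0.0000 (0.0 rows) then shift [0.    0.    0.103] (1.3 rows)
(array([ 0.43284218, -0.09535798]), np.float64(0.30403287472071033), np.float64(0.19029779759558205))
```

Call:
{"api": "servo_tool", "payload": {
  "commands": [0,0,-0.042,0,0,0.0112,-1,0,0,-0.042,0,0,0.0111,-1,0,0,-0.042,0,0,0,-1,0.0465,-0.0431,0,0,0,0,-1,0.0465,-0.0431,0,0,0,0,-1,0.0465,-0.0431,0,0,0,0,-1,0.0465,-0.0431,0,0,0,0,-1,0.0465,-0.0431,0,0,0,0,-1,0.0465,-0.0431,0,0,0,0,-1,0,0,0,0,0,0,-1,0,0,0,0,0,0,-1,0,0,0,0,0,0,-1]
}}

```text
t: 26.6
tcp_pos: [0.5476, 0.0539, 0.0831]
tool_rot: [0.999, 0.054, -0.001, 0.0]
force: [-0.8, -0.4, -1.3]
finger_gap: 0.264
gripper_force: 39.5
```

```bash
python3 plan.py .5486 .0538 .0335 .107; python3 ptr.py
```

```text
t 26.60 tcp [0.5476 0.0539 0.0831] psi 0.108 tilt 0.001 q6 1.36 F [-0.8 -0.4 -1.3] gap 0.264 gf 39.5
turn 0.0001 (0.0 rows) then shift [0.0019 0.0005 0.0992] (1.2 rows)
pointer (623, np.float64(-0.006765202192510783))
```

Call:
{"api": "servo_tool", "payload": {
  "commands": [0.001,0,0.033,0,0,0,-1,0,0,0.033,0,0,0,-1,0,0,0.033,0,0,0,-1,0,0,0,0,0,0,-1,0,0,0,0,0,0,-1]
}}

```text
t: 27.07
tcp_pos: [0.5477, 0.0531, 0.0331]
tool_rot: [0.999, 0.053, -0.002, -0.0]
force: [-0.2, 0.9, -1.7]
finger_gap: 0.259
gripper_force: 39.5
```

```bash
python3 plan.py; python3 ptr.py pics/c8.png;python3 plan.py .5625 .0521 .0335 .107
```

```text
t 27.07 tcp [0.5477 0.0531 0.0331] psi 0.105 tilt 0.003 q6 1.36 F [-0.2  0.9 -1.7] gap 0.259 gf 39.5
pointer (624, np.float64(-0.006742624751904791))
t 27.12 tcp [0.5486 0.0532 0.0338] psi 0.106 tilt 0.001 q6 1.36 F [ 0.1  0.3 -1.1] gap 0.263 gf 39.5
turn -0.0002 (0.0 rows) then shift [0.0273 0.0051 0.0007] (0.3 rows)
```

View pics/c8.png

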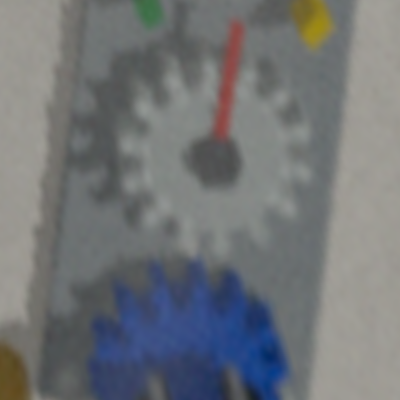

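The leading tooth at (195,262) faces the gap, as it did with gear 12. Meshing and turning to green.

Call:
{"api": "servo_tool", "payload": {
  "commands": [0.006,0.001,0,0,0,0,-1,0.006,0.001,0,0,0,0,-1,0.006,0.001,0,0,0,0,-1,0.005,0.001,0,0,0,0,-1,0.005,0.001,0,0,0,0,-1,0,0,0,0,0,0,-1,0,0,0,0,0,0,-1]
}}

```text
t: 27.7
tcp_pos: [0.5636, 0.053, 0.0337]
tool_rot: [0.999, 0.054, 0.0, 0.0]
force: [-0.2, -0.6, -0.9]
finger_gap: 0.262
gripper_force: 39.5
```

```bash
python3 ptr.py;python3 plan.py .5625 .0521 .0335 .107
```

```text
pointer (637, np.float64(-0.006182662141276371))
t 27.75 tcp [0.5632 0.053  0.0336] psi 0.107 tilt 0.000 q6 1.36 F [ 0.1 -0.3 -0.8] gap 0.263 gf 39.5
turn 0.0000 (0.0 rows) then shift [-0.0017  0.0017  0.0002] (0.0 rows)
```

Call:
{"api": "servo_tool", "payload": {
  "commands": [0,0,0,0,0,0.017,-1,0,0,0,0,0,0.017,-1,0,0,0,0,0,0.017,-1,0,0,0,0,0,0.017,-1,0,0,0,0,0,0.017,-1,0,0,0,0,0,0.017,-1,0,0,0,0,0,0,-1,0,0,0,0,0,0,-1,0,0,0,0,0,0,-1,0,0,0,0,0,0,-1]
}}

```text
t: 28.58
tcp_pos: [0.5627, 0.0531, 0.0335]
tool_rot: [0.965, -0.263, -0.001, 0.0]
force: [-1.4, 0.2, -1.5]
finger_gap: 0.266
gripper_force: 39.5
```

```bash
python3 ptr.py;python3 plan.py
```

```text
pointer (665, np.float64(0.4387505543966422))
t 28.63 tcp [0.5628 0.0531 0.0335] psi -0.532 tilt 0.001 q6 2.00 F [-1.4  1.6 -0.6] gap 0.259 gf 39.5
```

Call:
{"api": "servo_tool", "payload": {
  "commands": [0,0,0,0,0,0.0175,-1,0,0,0,0,0,0,-1,0,0,0,0,0,0,-1,0,0,0,0,0,0,-1,0,0,0,0,0,0,-1,0,0,0,0,0,0,-1]
}}

```text
t: 29.13
tcp_pos: [0.5637, 0.053, 0.0337]
tool_rot: [0.949, -0.316, 0.0, -0.0]
force: [-0.3, 1.5, -1.0]
finger_gap: 0.26
gripper_force: 39.5
```

```bash
python3 ptr.py;python3 plan.py
```

```text
pointer (728, np.float64(0.5525425615403502))
t 29.18 tcp [0.5637 0.0529 0.0337] psi -0.643 tilt 0.001 q6 2.11 F [-1.2  1.1 -1.2] gap 0.260 gf 39.5
```

Call:
{"api": "servo_tool", "payload": {
  "commands": [0,0,0,0,0,-0.0173,-1,0,0,0,0,0,-0.0173,-1,0,0,0,0,0,-0.0173,-1,0,0,0,0,0,-0.0173,-1,0,0,0,0,0,-0.0173,-1,0,0,0,0,0,-0.0173,-1,0,0,0,0,0,-0.0173,-1,0,0,0,0,0,-0.0173,-1,0,0,0,0,0,-0.0173,-1,0,0,0,0,0,-0.0173,-1,0,0,0,0,0,-0.0173,-1,0,0,0,0,0,-0.0173,-1]
}}

```text
t: 30.18
tcp_pos: [0.5647, 0.0522, 0.0339]
tool_rot: [0.945, 0.327, 0.001, 0.001]
force: [1.4, -1.4, -0.3]
finger_gap: 0.259
gripper_force: 39.5
```

Call:
{"api": "servo_tool", "payload": {
  "commands": [0,0,0,0,0,-0.0173,-1,0,0,0,0,0,-0.0173,-1,0,0,0,0,0,0,-1,0,0,0,0,0,0,-1,0,0,0,0,0,0,-1,0,0,0,0,0,0,-1]
}}

```text
t: 30.68
tcp_pos: [0.5642, 0.0527, 0.0338]
tool_rot: [0.905, 0.424, 0.001, 0.001]
force: [1.1, -0.4, -1.4]
finger_gap: 0.264
gripper_force: 39.5
```

```bash
python3 ptr.py; python3 plan.py .5628 .053 .08 .88 .5446 .2595 .075 .88 .5446 .2595 .026 .88
```

```text
pointer (821, np.float64(-0.6068847195870987))
t 30.73 tcp [0.5642 0.0527 0.0338] psi 0.877 tilt 0.002 q6 0.59 F [ 0.6 -2.1 -0.3] gap 0.260 gf 39.5
turn -0.0005 (0.0 rows) then shift [-0.0013 -0.0025 -0.0925] (1.2 rows)
turn -0.0000 (0.0 rows) then shift [ 0.2951 -0.2912  0.01  ] (5.2 rows)
turn -0.0000 (0.0 rows) then shift [0.    0.    0.098] (1.2 rows)
```

Call:
{"api": "servo_tool", "payload": {
  "commands": [0,0,-0.045,0,0,0,-1,0,0,-0.05,0,0,0,-1,0.042,-0.0418,0.001,0,0,0,-1,0.042,-0.0418,0.001,0,0,0,-1,0.042,-0.0418,0.001,0,0,0,-1,0.042,-0.0418,0.001,0,0,0,-1,0.042,-0.0418,0.001,0,0,0,-1,0.042,-0.0418,0.001,0,0,0,-1,0.042,-0.0418,0.001,0,0,0,-1,0,0,0,0,0,0,-1,0,0,0.03,0,0,0,-1,0,0,0.03,0,0,0,-1]
}}

```text
t: 31.73
tcp_pos: [0.5452, 0.2606, 0.0482]
tool_rot: [0.905, 0.426, 0.001, 0.0]
force: [-0.2, -0.6, 0.1]
finger_gap: 0.266
gripper_force: 39.6
```

Call:
{"api": "servo_tool", "payload": {
  "commands": [0,0,0.03,0,0,0,-1,0,0,0.01,0,0,0,-1,0,0,0,0,0,0,-1,0,0,0,0,0,0,-1]
}}

```text
t: 32.07
tcp_pos: [0.5448, 0.2593, 0.0277]
tool_rot: [0.905, 0.425, -0.0, -0.0]
force: [0.1, -0.2, -0.2]
finger_gap: 0.263
gripper_force: 39.5
```

```bash
python3 plan.py .5446 .2595 .0255 .88
```

```text
t 32.07 tcp [0.5448 0.2593 0.0277] psi 0.877 tilt 0.000 q6 0.95 F [ 0.1 -0.2 -0.2] gap 0.263 gf 39.5
turn -0.0004 (0.0 rows) then shift [ 0.0001 -0.0005  0.0044] (0.1 rows)
```

Call:
{"api": "servo_tool", "payload": {
  "commands": [0,0,0.004,0,0,0,-1,0,0,0,0,0,0,0.2,0,0,0,0,0,0,0.2,0,0,0,0,0,0,0.2,0,0,-0.06,0,0,0,0.2,0,0,-0.07,0,0,0,0.2,0,0,-0.07,0,0,0.0177,1,0,0,-0.05,0,0,0.0177,1,0,0,0,0,0,0.0177,1,0,0,0,0,0,0.0177,1,0,0,0,0,0,0.0177,1,0,0,0,0,0,0.0177,1]
}}

```text
t: 33.07
tcp_pos: [0.5448, 0.2595, 0.1515]
tool_rot: [0.995, 0.102, 0.001, -0.0]
force: [-0.2, -0.1, 0.1]
finger_gap: 0.999
gripper_force: 0.0
```

Call:
{"api": "servo_tool", "payload": {
  "commands": [0,0.06,0,0,0,0.0175,1,0,0.06,0,0,0,0,1,0,0.06,0,0,0,0,1,0,0.06,0,0,0,0,1,0,0.06,0,0,0,0,1,0,0.06,0,0,0,0,1]
}}

```text
t: 33.57
tcp_pos: [0.5661, 0.0796, 0.1511]
tool_rot: [0.999, 0.051, 0.0, 0.0]
force: [0.1, 0.4, 0.3]
finger_gap: 0.994
gripper_force: 0.0
```

```bash
python3 - <<'E'
from h import *
np.set_printoptions(precision=4,suppress=True)
p=snap();q=snap("scene")
for N,c,z in[(12,(.55,.365),.018),(8,(.443,.371),.018),(14,(.545,.26),.018)]:
    for s in(p,q): print(N,*gearfit(s,list(c),N,RP[N],z))
for s in(p,q):
    # dark brown handle and red ring
    im=s["img"].astype(float); Y,X=np.mgrid[:400,:640]
    c=proj(s,[.657,-.1885,.09])[0]; m=(im[...,0]-im[...,2]>20)&(im[...,0]<130)&(np.hypot(X-c[0],Y-c[1])<14)
    print('handle all',m.sum(),[unproj(s,[X[m].mean(),Y[m].mean()],z)[0,:2] for z in(.068,.09)])
    k=(im.max(-1)<60)&(np.hypot(X-c[0],Y-c[1])<30); 
a=ortho(p,.657,-.1885,.06,.09); b=ortho(q,.657,-.1885,.06,.09)
cv2.imwrite("pics/c9.png",np.hstack([a,b])[:,:,::-1])
cv2.imwrite("pics/tray.png",cv2.resize(p["img"][170:280,130:240],None,fx=5,fy=5)[:,:,::-1])
E
python3 plan.py .657 -.1885 .14 .1
```

```text
12 [0.5547 0.3623] 0.4939009811984875 0.38152857434147447
12 [0.5587 0.3633] 0.10977674777746965 0.2422017684428606
8 [0.445  0.3705] 0.6797829574431273 0.13449017818616857
8 [0.44   0.3733] 0.5579608630761477 0.09679394216223944
14 [0.543  0.2578] 0.20867923186228848 0.6706659088280802
14 [0.5535 0.2643] 0.43672165827030157 0.2772254149713783
handle all 103 [array([ 0.6605, -0.1887]), array([ 0.6558, -0.1853])]
handle all 142 [array([ 0.657 , -0.1919]), array([ 0.6742, -0.1798])]
t 33.67 tcp [0.5672 0.0769 0.1511] psi 0.096 tilt 0.002 q6 1.42 F [ 0.4  0.4 -0.1] gap 0.999 gf 0.0
turn -0.0006 (0.0 rows) then shift [0.1257 0.546  0.0223] (7.0 rows)
```

View pics/c9.png

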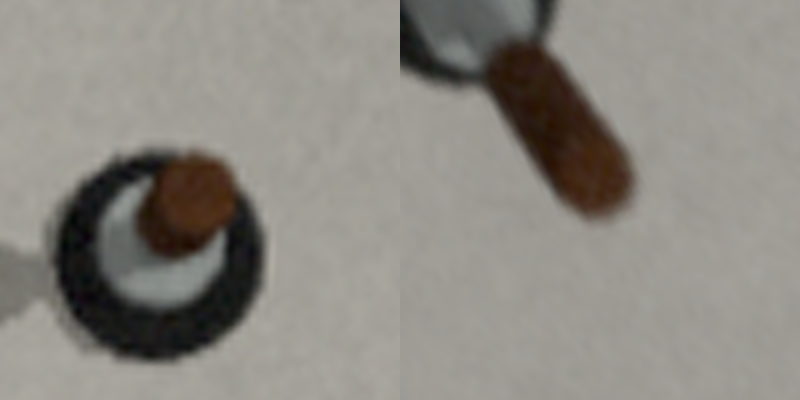

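In the left crop (top camera) the stamp's handle top is at (195,192), which gives about (0.660,-0.187). Gear 8's fit has changed, so I'm looking at the tray.

View pics/tray.png

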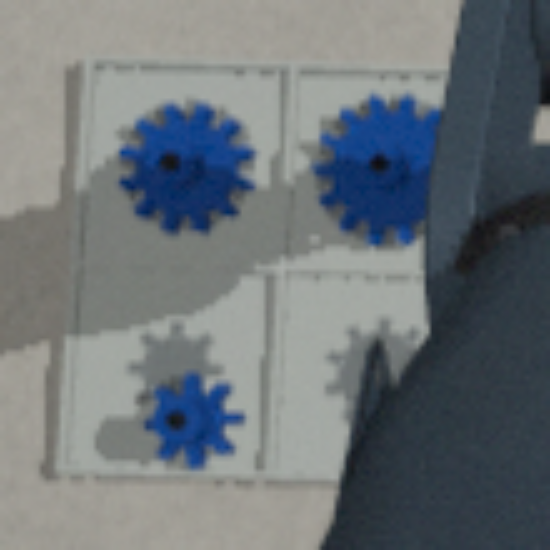

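Gear 8 was knocked inside its bay: crop (193,420), against the outline centre at (178,362). Measuring how far off it is.

```bash
python3 - <<'E'
from h import *
p=snap();q=snap("scene")
c=unproj(p,(168.6,254),.018)[0,:2]; print(c)
for z in (.018,):
    for s in(p,q):
        r=gearfit(s,list(c),8,RP[8],z); print(r, np.hypot(*(r[0]-[.4447,.3713])))
E
python3 plan.py .660 -.1875 .14 .1
```

```text
[0.41595361 0.35769079]
(array([0.41665129, 0.35892283]), np.float64(0.04835180390884336), np.float64(0.9838255696578729)) 0.03065818958363011
(array([0.41955881, 0.35668932]), np.float64(0.07582393504472523), np.float64(0.27336469401118285)) 0.029078370105767075
t 33.77 tcp [0.5662 0.0802 0.1509] psi 0.099 tilt 0.001 q6 1.42 F [-0.4  0.5  0. ] gap 0.999 gf 0.0
turn -0.0002 (0.0 rows) then shift [0.1333 0.5515 0.0219] (7.1 rows)
```

It is about 30 mm off, within 38 mm but against the wall, so I'll re-centre it.

```bash
python3 plan.py .418 .358 .09 .1 .418 .358 .0245 .1
```

```text
t 33.77 tcp [0.5662 0.0802 0.1509] psi 0.099 tilt 0.001 q6 1.42 F [-0.4  0.5  0. ] gap 0.999 gf 0.0
turn -0.0002 (0.0 rows) then shift [-0.2394 -0.5824  0.1219] (8.0 rows)
turn -0.0000 (0.0 rows) then shift [0.    0.    0.131] (1.6 rows)
```

Call:
{"api": "servo_tool", "payload": {
  "commands": [-0.0266,-0.0647,0.008,0,0,0,1,-0.0266,-0.0647,0.008,0,0,0,1,-0.0266,-0.0647,0.008,0,0,0,1,-0.0266,-0.0647,0.008,0,0,0,1,-0.0266,-0.0647,0.018,0,0,0,1,-0.0266,-0.0647,0.018,0,0,0,1,-0.0266,-0.0647,0.018,0,0,0,1,-0.0266,-0.0647,0.018,0,0,0,1,-0.0266,-0.0647,0.018,0,0,0,1,0,0,0,0,0,0,1,0,0,0,0,0,0,1]
}}

```text
t: 34.68
tcp_pos: [0.4151, 0.3609, 0.0892]
tool_rot: [0.999, 0.053, -0.001, 0.0]
force: [-0.1, -0.2, 0.5]
finger_gap: 1.0
gripper_force: 0.0
```

```bash
python3 plan.py .418 .358 .0245 .1
```

```text
t 34.68 tcp [0.4151 0.3609 0.0892] psi 0.107 tilt 0.001 q6 1.98 F [-0.1 -0.2  0.5] gap 1.000 gf 0.0
turn 0.0011 (0.1 rows) then shift [0.0051 0.0064 0.1294] (1.6 rows)
```

Call:
{"api": "servo_tool", "payload": {
  "commands": [0.002,0.003,0.033,0,0,0,1,0,0,0.033,0,0,0,1,0,0,0.033,0,0,0,1,0,0,0.03,0,0,0,1,0,0,0,0,0,0,-1,0,0,0,0,0,0,-1,0,0,0,0,0,0,-1,0,0,0,0,0,0,-1,0,0,0,0,0,0,-1,0,0,0,0,0,0,-1,0,0,0,0,0,0,-1,0,0,0,0,0,0,-1]
}}

```text
t: 35.68
tcp_pos: [0.4196, 0.3575, 0.0264]
tool_rot: [0.999, 0.05, 0.001, -0.0]
force: [0.3, -1.1, 6.9]
finger_gap: 0.263
gripper_force: 39.1
```

Call:
{"api": "servo_tool", "payload": {
  "commands": [0,0,-0.02,0,0,0,-1,0,0,-0.02,0,0,0,-1,0.0186,-0.007,0,0,0,0,-1,0.0186,-0.007,0,0,0,0,-1,0.0186,-0.007,0,0,0,0,-1,0,0,0,0,0,0,-1,0,0,0.02,0,0,0,-1,0,0,0.02,0,0,0,-1,0,0,0,0,0,0,-1]
}}

```text
t: 36.43
tcp_pos: [0.4451, 0.3702, 0.0238]
tool_rot: [0.999, 0.05, -0.0, 0.0]
force: [1.4, 1.1, 0.3]
finger_gap: 0.265
gripper_force: 43.4
```

```bash
python3 plan.py .4447 .3713 .0245 .1
```

```text
t 36.43 tcp [0.4451 0.3702 0.0238] psi 0.101 tilt 0.001 q6 1.97 F [1.4 1.1 0.3] gap 0.265 gf 43.4
turn 0.0001 (0.0 rows) then shift [-0.0005 -0.0023 -0.0014] (0.0 rows)
```

Call:
{"api": "servo_tool", "payload": {
  "commands": [0,0,0,0,0,0,0.2,0,0,0,0,0,0,0.2,0,0,0,0,0,0,0.2,0,0,0,0,0,0,0.2,0,0,-0.05,0,0,0,0.2,0,0,-0.065,0,0,0,0.2,0,0,-0.07,0,0,0,1,0,0,-0.067,0,0,0,1,0.0198,0.0722,0,0,0,0,1,0.0198,0.0722,0,0,0,0,1,0.0198,0.0722,0,0,0,0,1,0.0198,0.0722,0,0,0,0,1]
}}

```text
t: 37.43
tcp_pos: [0.4995, 0.2296, 0.1516]
tool_rot: [0.999, 0.051, 0.0, -0.0]
force: [0.5, -0.9, 0.0]
finger_gap: 0.999
gripper_force: 0.0
```

Call:
{"api": "servo_tool", "payload": {
  "commands": [0.0198,0.0722,0,0,0,0,1,0.0198,0.0722,0,0,0,0,1,0.0198,0.0722,0,0,0,0,1,0.0198,0.0722,0,0,0,0,1,0.0198,0.0722,0,0,0,0,1,0.0198,0.0722,0,0,0,0,1,0.0198,0.0722,0,0,0,0,1,0.0198,0.0722,0,0,0,0,1,0.0198,0.0722,0,0,0,0,1,0.0198,0.0722,0,0,0,0,1,0.0198,0.0722,0,0,0,0,1,0.0198,0.0722,0,0,0,0,1]
}}

```text
t: 38.43
tcp_pos: [0.6612, -0.1899, 0.1509]
tool_rot: [0.999, 0.05, -0.0, -0.0]
force: [0.7, 0.1, -0.5]
finger_gap: 1.0
gripper_force: 0.0
```

Call:
{"api": "servo_tool", "payload": {
  "commands": [0,0,0,0,0,0,1,0,0,0,0,0,0,1,0,0,0,0,0,0,1]
}}

```text
t: 38.68
tcp_pos: [0.6603, -0.1878, 0.1505]
tool_rot: [0.999, 0.05, -0.001, -0.001]
force: [0.6, -0.2, -0.3]
finger_gap: 1.001
gripper_force: 0.0
```

```bash
python3 plan.py .660 -.1875 .052 .1;python3 - <<'E'
from h import *
p=snap();q=snap("scene")
for N,c in[(8,(.4447,.3713)),(12,(.55,.365)),(14,(.545,.26))]:
    for s in(p,q): print(N,*gearfit(s,list(c),N,RP[N],.018))
cv2.imwrite("pics/c10.png",np.hstack([ortho(p,.657,-.1885,.1,.15),cv2.resize(p["img"][170:280,130:240],(400,400),interpolation=cv2.INTER_CUBIC)])[:,:,::-1])
E
python3 plan.py .660 -.1875 .052 .1
```

```text
t 38.68 tcp [ 0.6603 -0.1878  0.1505] psi 0.100 tilt 0.002 q6 1.03 F [ 0.6 -0.2 -0.3] gap 1.001 gf 0.0
turn 0.0000 (0.0 rows) then shift [-0.0005 -0.0007  0.1969] (2.5 rows)
8 [0.44146232 0.3706605 ] 0.057796541063330084 1.0068142620323957
8 [0.43869065 0.37748549] 0.4950591685838802 0.21760984830557512
12 [0.55457271 0.36269828] 0.4907188790911512 0.3676902498143309
12 [0.5523598  0.37085339] 0.40365585967554035 0.13863463818952873
14 [0.54272294 0.25808073] 0.20546485474335444 0.9061451718996376
14 [0.55348601 0.26440338] 0.4449209322203906 0.2633910128878593
t 38.78 tcp [ 0.6604 -0.1866  0.1508] psi 0.102 tilt 0.002 q6 1.03 F [-0.4 -0.  -0.3] gap 1.000 gf 0.0
turn 0.0003 (0.0 rows) then shift [-0.0009  0.0017  0.1976] (2.5 rows)
```

Gears 8 and 14 fit well in their bays, and gear 12 looked centred in the tray view. Gripping the stamp's handle.

Call:
{"api": "servo_tool", "payload": {
  "commands": [0,0,0.05,0,0,0,1,0,0,0.05,0,0,0,1,0,0,0.05,0,0,0,1,0,0,0.047,0,0,0,1,0,0,0,0,0,0,-1,0,0,0,0,0,0,-1,0,0,0,0,0,0,-1,0,0,0,0,0,0,-1,0,0,0,0,0,0,-1,0,0,0,0,0,0,-1,0,0,0,0,0,0,-1,0,0,0,0,0,0,-1],
  "force": 70
}}

```text
t: 39.78
tcp_pos: [0.6626, -0.1888, 0.0549]
tool_rot: [0.999, 0.05, 0.002, 0.001]
force: [-0.8, -0.6, 6.4]
finger_gap: 0.289
gripper_force: 68.3
```

```bash
python3 plan.py .660 -.1875 .14 .1 .4238 .0768 .14 .1; python3 - <<'E'
from h import *
p=snap();q=snap("scene")
cv2.imwrite("pics/c10.png",np.hstack([ortho(q,.657,-.1885,.1,.05),cv2.resize(p["img"][170:280,130:240],(400,400),interpolation=cv2.INTER_CUBIC)])[:,:,::-1])
E
```

```text
t 39.78 tcp [ 0.6626 -0.1888  0.0549] psi 0.101 tilt 0.004 q6 1.03 F [-0.8 -0.6  6.4] gap 0.289 gf 68.3
turn 0.0001 (0.0 rows) then shift [-0.0049 -0.003  -0.1702] (2.1 rows)
turn -0.0000 (0.0 rows) then shift [-0.4173 -0.5731 -0.    ] (8.9 rows)
```

View pics/c10.png

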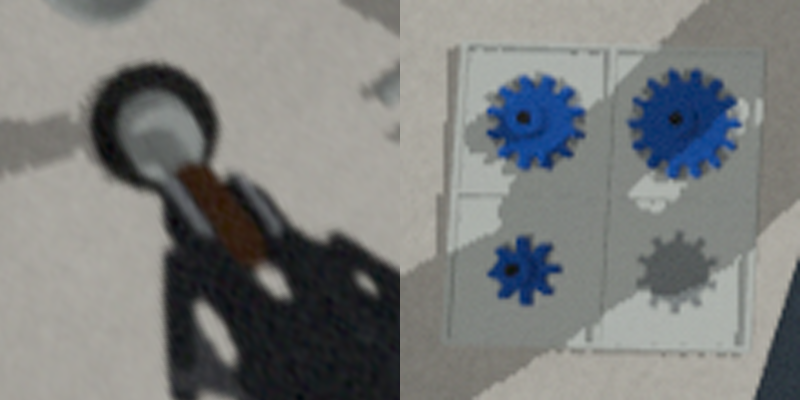

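The stamp is gripped upright (left crop (225,215)), and all three gears lie in their bays. Lifting and carrying it to the pad.

Call:
{"api": "servo_tool", "payload": {
  "commands": [0,0,-0.04,0,0,0,-1,0,0,-0.06,0,0,0,-1,0,0,-0.07,0,0,0,-1,-0.042,-0.0573,0,0,0,0,-1,-0.042,-0.0573,0,0,0,0,-1,-0.042,-0.0573,0,0,0,0,-1,-0.042,-0.0573,0,0,0,0,-1,-0.042,-0.0573,0,0,0,0,-1,-0.042,-0.0573,0,0,0,0,-1,-0.042,-0.0573,0,0,0,0,-1,-0.042,-0.0573,0,0,0,0,-1,-0.042,-0.0573,0,0,0,0,-1]
}}

```text
t: 40.88
tcp_pos: [0.4459, 0.0502, 0.138]
tool_rot: [0.999, 0.05, 0.0, 0.0]
force: [1.0, 0.5, -1.7]
finger_gap: 0.289
gripper_force: 69.1
```

Call:
{"api": "servo_tool", "payload": {
  "commands": [-0.042,-0.0573,0,0,0,0,-1,0,0,0,0,0,0,-1,0,0,0,0,0,0,-1,0,0,0,0,0,0,-1,0,0,0,0,0,0,-1]
}}

```text
t: 41.3
tcp_pos: [0.4253, 0.0749, 0.138]
tool_rot: [0.999, 0.05, 0.001, 0.0]
force: [0.4, -0.8, -1.6]
finger_gap: 0.286
gripper_force: 69.2
```

```bash
python3 plan.py .423 .0768 .09 .1; python3 - <<'E'
from h import *
p=snap();q=snap("scene")
cv2.imwrite("pics/c11.png",np.hstack([ortho(q,.4238,.0768,.1,.09),ortho(q,.4238,.0768,.1,.033)])[:,:,::-1])
E
python3 plan.py .423 .0768 .09 .1
```

```text
t 41.30 tcp [0.4253 0.0749 0.138 ] psi 0.100 tilt 0.003 q6 1.39 F [ 0.4 -0.8 -1.6] gap 0.286 gf 69.2
turn 0.0000 (0.0 rows) then shift [-0.0041 -0.0041  0.0959] (1.2 rows)
t 41.40 tcp [0.425  0.0748 0.1377] psi 0.099 tilt 0.002 q6 1.39 F [-0.5 -0.2 -1.6] gap 0.281 gf 69.2
turn -0.0001 (0.0 rows) then shift [-0.0035 -0.0045  0.0955] (1.2 rows)
```

View pics/c11.png

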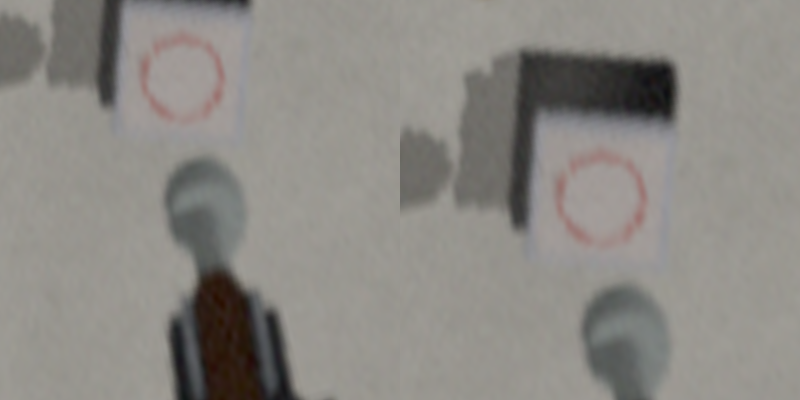

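Left crop: the stamp's foot is centred at about (203,198) at its own height. Right crop: the red ring is centred at (601,199). They agree within 1-2 mm, so I'll apply a small correction and come down.

Call:
{"api": "servo_tool", "payload": {
  "commands": [-0.0012,-0.002,0.025,0,0,0,-1,0,0,0.03,0,0,0,-1,0,0,0.03,0,0,0,-1,0,0,0.012,0,0,0,-1,0,0,0,0,0,0,-1,0,0,0,0,0,0,-1,0,0,0,0,0,0,-1]
}}

```text
t: 41.98
tcp_pos: [0.4234, 0.0763, 0.0895]
tool_rot: [0.999, 0.05, 0.001, 0.0]
force: [-0.3, -0.9, -1.5]
finger_gap: 0.287
gripper_force: 69.2
```

```bash
python3 plan.py .4243 .0765 .082 .1; python3 - <<'E'
from h import *
for _ in range(2):
    q=snap("scene"); s=manip.sense(); print(s["tcp_pos"],s["force"])
cv2.imwrite("pics/c12.png",np.hstack([ortho(q,.4238,.0768,.08,.04)])[:,:,::-1])
E
```

```text
t 41.98 tcp [0.4234 0.0763 0.0895] psi 0.100 tilt 0.001 q6 1.39 F [-0.3 -0.9 -1.5] gap 0.287 gf 69.2
turn 0.0001 (0.0 rows) then shift [ 0.0017 -0.0003  0.015 ] (0.2 rows)
[0.42346804 0.0763736  0.08965323] [ 0.35329491 -0.96225262 -2.49697438]
[0.42339474 0.07643138 0.08973254] [-0.27154982  0.12705577 -2.2866365 ]
```

View pics/c12.png

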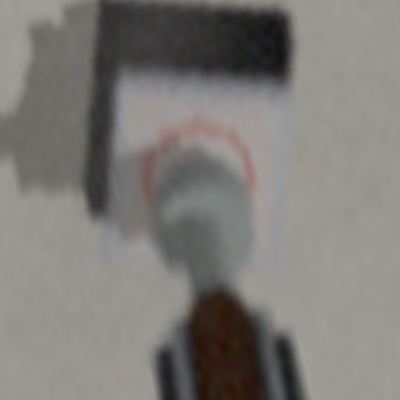

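The foot sits inside the ring at (203,195). Pressing in stages and watching the force (1 N per mm).

Call:
{"api": "servo_tool", "payload": {
  "commands": [0,0,0.005,0,0,0,-1,0,0,0.005,0,0,0,-1,0,0,0.005,0,0,0,-1,0,0,0.005,0,0,0,-1,0,0,0.003,0,0,0,-1,0,0,0,0,0,0,-1,0,0,0,0,0,0,-1,0,0,0,0,0,0,-1]
}}

```text
t: 42.75
tcp_pos: [0.423, 0.0765, 0.0778]
tool_rot: [0.999, 0.05, 0.0, 0.0]
force: [0.2, 0.2, 1.8]
finger_gap: 0.283
gripper_force: 69.2
```

```bash
python3 - <<'E'
from h import *
for _ in range(4):
    q=snap("scene"); s=manip.sense(); print(s["tcp_pos"].round(4),s["force"].round(2))
E
```

```text
[0.4229 0.0766 0.0778] [-0.98 -0.26  2.75]
[0.4229 0.0766 0.0778] [ 0.11 -0.56  2.63]
[0.4229 0.0765 0.0777] [0.44 0.49 2.24]
[0.4229 0.0766 0.0777] [-0.06 -0.07  1.76]
```

The pad is about 4.2 mm down. Going 2 mm further, holding, then lifting straight up.

Call:
{"api": "servo_tool", "payload": {
  "commands": [0,0,0.0024,0,0,0,-1,0,0,0.002,0,0,0,-1,0,0,0,0,0,0,-1,0,0,0,0,0,0,-1,0,0,0,0,0,0,-1,0,0,0,0,0,0,-1,0,0,0,0,0,0,-1,0,0,0,0,0,0,-1,0,0,0,0,0,0,-1]
}}

```text
t: 43.7
tcp_pos: [0.4229, 0.0765, 0.0755]
tool_rot: [0.999, 0.05, 0.0, 0.0]
force: [0.8, -0.1, 4.5]
finger_gap: 0.285
gripper_force: 69.4
```

```bash
python3 plan.py
```

```text
t 43.70 tcp [0.4229 0.0765 0.0755] psi 0.101 tilt 0.000 q6 1.39 F [ 0.8 -0.1  4.5] gap 0.285 gf 69.4
```

Call:
{"api": "servo_tool", "payload": {
  "commands": [0,0,-0.01,0,0,0,-1,0,0,-0.015,0,0,0,-1,0,0,-0.02,0,0,0,-1,0,0,-0.04,0,0,0,-1,0,0,-0.04,0,0,0,-1,0,0,0,0,0,0,-1,0,0,0,0,0,0,-1]
}}

```text
t: 44.28
tcp_pos: [0.4229, 0.0765, 0.1387]
tool_rot: [0.999, 0.05, 0.001, 0.0]
force: [-0.0, -0.1, -2.0]
finger_gap: 0.286
gripper_force: 69.3
```

```bash
python3 plan.py .6605 -.1878 .13 .1 .6605 -.1878 .0555 .1
```

```text
t 44.28 tcp [0.4229 0.0765 0.1387] psi 0.101 tilt 0.002 q6 1.39 F [-0.  -0.1 -2. ] gap 0.286 gf 69.3
turn 0.0002 (0.0 rows) then shift [0.42   0.5734 0.0173] (8.9 rows)
turn -0.0000 (0.0 rows) then shift [0.    0.    0.149] (1.9 rows)
```

Call:
{"api": "servo_tool", "payload": {
  "commands": [0.042,0.0573,0,0,0,0,-1,0.042,0.0573,0,0,0,0,-1,0.042,0.0573,0,0,0,0,-1,0.042,0.0573,0,0,0,0,-1,0.042,0.0573,0,0,0,0,-1,0.042,0.0573,0,0,0,0,-1,0.042,0.0573,0,0,0,0,-1,0.042,0.0573,0,0,0,0,-1,0.042,0.0573,0,0,0,0,-1,0.042,0.0573,0,0,0,0,-1,0,0,0,0,0,0,-1,0,0,0,0,0,0,-1]
}}

```text
t: 45.28
tcp_pos: [0.6602, -0.1888, 0.1353]
tool_rot: [0.999, 0.049, -0.001, -0.001]
force: [0.1, 0.9, -2.5]
finger_gap: 0.287
gripper_force: 69.2
```

Call:
{"api": "servo_tool", "payload": {
  "commands": [0,0,0.05,0,0,0,-1,0,0,0.05,0,0,0,-1,0,0,0.04,0,0,0,-1,0,0,0.015,0,0,0,-1,0,0,0,0,0,0,-1,0,0,0,0,0,0,-1,0,0,0,0,0,0,-1]
}}

```text
t: 45.87
tcp_pos: [0.6611, -0.1873, 0.0615]
tool_rot: [0.999, 0.051, 0.001, 0.0]
force: [0.1, 0.0, -0.3]
finger_gap: 0.288
gripper_force: 69.7
```

```bash
python3 plan.py .660 -.1875 .055 .1; python3 - <<'E'
from h import *
q=snap("scene");cv2.imwrite("pics/c13.png",ortho(q,.657,-.1885,.08,.006)[:,:,::-1])
E
python3 plan.py
```

```text
t 45.87 tcp [ 0.6611 -0.1873  0.0615] psi 0.101 tilt 0.002 q6 1.03 F [ 0.1  0.  -0.3] gap 0.288 gf 69.7
turn 0.0002 (0.0 rows) then shift [-0.0023  0.0002  0.0131] (0.2 rows)
t 45.92 tcp [ 0.6614 -0.1875  0.0619] psi 0.101 tilt 0.003 q6 1.03 F [ 0.3 -0.  -1.1] gap 0.286 gf 69.7
```

Call:
{"api": "servo_tool", "payload": {
  "commands": [0,0,0.004,0,0,0,-1,0,0,0.004,0,0,0,-1,0,0,0,0,0,0,-1,0,0,0,0,0,0,-1]
}}

```text
t: 46.25
tcp_pos: [0.6605, -0.1874, 0.0566]
tool_rot: [0.999, 0.05, 0.0, 0.0]
force: [0.7, 1.0, -0.8]
finger_gap: 0.289
gripper_force: 69.7
```

```bash
python3 plan.py; python3 - <<'E'
from h import *
q=snap("scene");cv2.imwrite("pics/c13.png",ortho(q,.657,-.1885,.08,.006)[:,:,::-1])
E
python3 plan.py
```

```text
t 46.25 tcp [ 0.6605 -0.1874  0.0566] psi 0.101 tilt 0.000 q6 1.03 F [ 0.7  1.  -0.8] gap 0.289 gf 69.7
t 46.30 tcp [ 0.6606 -0.1874  0.0566] psi 0.101 tilt 0.000 q6 1.03 F [ 0.4  0.4 -2. ] gap 0.289 gf 69.7
```

View pics/c13.png

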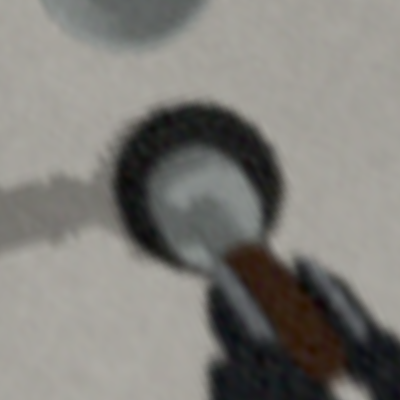

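The foot is centred on the rest ((203,193) against (198,188)). Lowering the last 2 mm and releasing.

Call:
{"api": "servo_tool", "payload": {
  "commands": [0,0,0.002,0,0,0,-1,0,0,0.002,0,0,0,-1,0,0,0,0,0,0,-1,0,0,0,0,0,0,-1]
}}

```text
t: 46.63
tcp_pos: [0.6608, -0.1875, 0.0549]
tool_rot: [0.999, 0.05, 0.0, 0.0]
force: [-0.3, 1.1, 2.1]
finger_gap: 0.288
gripper_force: 70.1
```

```bash
python3 plan.py
```

```text
t 46.63 tcp [ 0.6608 -0.1875  0.0549] psi 0.101 tilt 0.001 q6 1.03 F [-0.3  1.1  2.1] gap 0.288 gf 70.1
```

Call:
{"api": "servo_tool", "payload": {
  "commands": [0,0,0,0,0,0,0,0,0,0,0,0,0,0,0,0,0,0,0,0,0.4,0,0,0,0,0,0,1,0,0,0,0,0,0,1,0,0,0,0,0,0,1,0,0,-0.05,0,0,0,1,0,0,-0.06,0,0,0,1,0,0,-0.06,0,0,0,1,0,0,-0.06,0,0,0,1,-0.06,0,0,0,0,0,1,-0.06,0,0,0,0,0,1]
}}

```text
t: 47.63
tcp_pos: [0.6032, -0.1943, 0.1724]
tool_rot: [0.999, 0.051, 0.004, 0.002]
force: [-0.3, -0.1, -0.5]
finger_gap: 1.001
gripper_force: 0.0
```

```bash
python3 plan.py; python3 - <<'E'
from h import *
p=snap();q=snap("scene")
for N,c in[(8,(.4417,.3706)),(12,(.547,.363)),(14,(.543,.258))]: print(N,*gearfit(p,list(c),N,RP[N],.018))
a=p["img"][130:280,130:470]; cv2.imwrite("pics/c14.png",np.vstack([cv2.resize(a,(680,300)),cv2.resize(q["img"][140:290,180:520],(680,300))])[:,:,::-1])
E
```

```text
t 47.63 tcp [ 0.6032 -0.1943  0.1724] psi 0.103 tilt 0.008 q6 0.98 F [-0.3 -0.1 -0.5] gap 1.001 gf 0.0
8 [0.44147358 0.37073224] 0.056857863180956356 1.0088841015186938
12 [0.5464021  0.36322222] 0.24217824710382915 0.9500519779957576
14 [0.54279985 0.25814919] 0.2048123201655744 0.9094463917786588
```

View pics/c14.png

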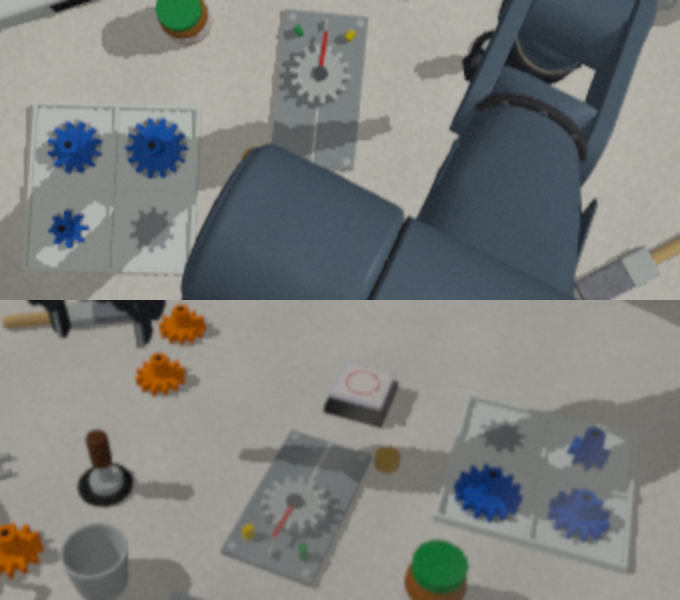

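The stamp stands on its rest (lower half, (103,480)). The gears lie in their bays (top half: 75,147; 157,148; 68,230). The pad is up and the arm is clear, so I'm handing in.

```bash
python3 -c "
from station import manip
print(manip.sign_off())"
```

```text
the job is handed in; nothing more can be done
None
```

I've handed the job in, with no verdict returned: gears 8, 12 and 14 (no 10-tooth gear today) were each turned to green and then yellow and lie flat in their bays, with gear 8 re-centred after it was knocked; the card was stamped at about 6 mm and the stamp is back on its rest.

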